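Hang up the paint-mixing paddle

TASK

The paint-mixing paddle lies on the bench; it is to hang in the drip stand, which it cannot reach in the grip that picks it up. Lay it in the slanted rest, head down in the trough, and let go of it; then take its wooden handle again at the new angle and hang it upright, handle up, in the stand's fork, its square collar lying flat on both prongs behind their raised tips, and let go. Leave the other things on the bench where they stand.

Things in the scene. Friction and masses are not known exactly. Their poses are not given: they have to be found in the camera images.
- paddle: Paint-mixing paddle, straight, 250 mm, 0.22 kg. In order from its lower end: square steel head of four vanes, 34 x 34 mm, 46 long; shaft 10 x 10, 84 long; square steel collar 34 x 34, 8 thick; square wooden handle 18 x 18, 112 long. It balances 100 mm from the head's end. x axis: along it, head to handle. Origin 17 mm below (-z) paddle_collar. It starts flat on the bench, z up.
- paddle_grip (a point): Centre of the paddle's handle, on the axis: 194 mm from the head's end, 56 mm from the handle's end. Axes as the paddle's. At the start the axis is level, 17 mm above the bench, the handle's underside 8 mm above it; head and collar lie on the bench.
- paddle_collar (a point): Point on the paddle's axis in the collar's lower face (towards the head), 130 mm from the head's end, 64 mm from paddle_grip. Axes as the paddle's.
- paddle_foot (a point): Point on the paddle's axis in the end face of its head. Axes as the paddle's.
- rest_foot (a point): Slanted rest, fixed, left or right of the paddle: grey metal trough rising at 45 deg on a dark base 170 x 90 mm. This point, 50 mm up, is where paddle_foot comes when the paddle lies home, head against the trough's end stop. z up, x level, the way the trough rises (towards the robot's left). The paddle's axis then runs along (0.707, 0, 0.707), handle at the top.
- rest_collar (a point): Where paddle_collar comes in the rest, 130 mm up the slope from rest_foot; same axes. Trough floor: 17 mm below the paddle's axis, 52 mm wide, ends 145 mm up the slope from rest_foot. Side walls along the lowest 85 mm only, 40 mm apart inside, rising 12 mm above the axis. The handle juts out free beyond the floor's end: it can be gripped there square to it or from straight above.
- stand_seat (a point): Drip stand, fixed, on the other side: dark post with a level two-pronged fork over a tray (rim 28 mm up). This point, 170 mm up, midway between the prongs in the plane of their tops, is where paddle_collar comes. z up, x level, from the fork's open end to the post (towards the robot's left). Prongs 20 mm apart, each 14 wide; tips raised 6 mm at x -29 to -23; slot ends at x +13. No part is higher than the tips.
- tin: Bystander: paint tin, 86 mm across, 100 mm high, origin under its centre.
- jar: Bystander: amber glass jar with metal cap, 60 mm across, 90 mm high, origin under its centre.
- tape: Bystander: roll of paper tape lying flat, 80 mm across, 25 mm high, origin under its centre.
- block: Bystander: black rubber sanding block 50 x 80 x 30 mm, origin under its centre.
- cup: Bystander: white plastic mixing cup, 80 mm across, 90 mm high, origin under its centre.
- brush: Bystander: flat paint brush, 200 mm long, lying on the bench.

How it is judged:
On the way:
1. the paddle lies in the slanted rest, head down in the trough, let go (distance between paddle_foot and rest_foot below 0.015 m and distance between paddle_collar and rest_collar below 0.015 m and angle between paddle_grip's own x axis and vertical between 0.685 and 0.885 rad and contact force between the fingers and paddle below 0.05 N), for 0.3 s.
At the end, for the whole second after the job is handed in: The paddle hangs handle up in the stand's fork: the centre of its collar's lower face within 12 mm sideways and 4 mm in height of the seat point, the axis within 0.1 rad of vertical, at rest (below 0.02 m/s) and let go by the fingers (horizontal distance between paddle_collar and stand_seat below 0.012 m and z of paddle_collar in the frame of stand_seat between -0.004 and 0.004 m and angle between paddle_grip's own x axis and vertical below 0.1 rad and linear speed of paddle below 0.02 m/s and contact force between the fingers and paddle below 0.05 N); the robot touches nothing.
It fails at once if a bystander is shifted by more than 40 mm (distance of any of tin, jar, tape, block, cup, brush from where it was at the start of the episode above 0.04 m).
It also fails if it takes over 67 s, if anything falls off the work surface, if the arm or the gripper's body presses on something with over 40 N, if the wrist force passes 120 N, or if a joint passes its speed limit or range.

ROBOT

A 6-joint arm with a two-finger parallel gripper is mounted at the origin on the work surface. World frame = base frame: x ahead of the robot, y to its left, z up, the work surface at z = 0. Lengths are in m, angles in rad, forces in N, time in s.
With the tool pointing down it reaches from about 0.3 to 0.75 m from the base axis. Payload 8.5 kg.
Tool frame: the origin (TCP) lies at the very end of the fingers, on their centre line; the grasp point (between the pads) lies 19 mm behind it; z points along the fingers, y is the direction in which the jaws open and shut (so a half turn about z gives the same grasp; the last joint's range is limited). The gripper opens to 88 mm and grips with 3 to 60 N. Pads are 18 mm wide; open, the fingers measure 123 mm over their backs; the gripper's body (75 mm by 187 mm) begins 45 mm behind the grasp point.
Start: joints at [0.935, 0.381, 1.297, -0, 1.464, -0.215], TCP at [0.225, 0.502, 0.239] pointing down, gripper open.
Joint ranges: [-3.11, 3.11], [-0.89, 2.33], [0.22, 2.48], [-1.42, 4.56], [0.17, 2.85], [-2.88, 2.88]. Speed limits (rad/s): [2.39, 2.39, 3.14, 3.14, 3.14, 3.14].

INTERFACE

Orientations are given as a unit quaternion [w, x, y, z].
In Python, from station import env gives the robot as it stands.
- The arm moves only by the tool move_arm, never from a script. Its arguments are lists of equal length, an entry for each row: "fingers": the finger opening in mm, from 0 to 88.1; "delta_pos": the shift along the world's x, y, z in mm, a list of three; "twist": the turn about the world's z in degrees. In form: {"fingers": [fingers, ...], "delta_pos": [[dx, dy, dz], ...], "twist": [twist, ...]}. A call has 1 to 20 rows; each row is the pose to reach, as a shift and turn from the pose measured when the call began; what a row does not reach only later rows make up. A row lasts 1/10 s, in which the tool goes at most 50 mm and 8.59 degrees, less where a joint would pass 70% of its speed; a pose out of reach is approached as far as the arm can. A call with a gripper value outside its range is refused whole. The fingers move at their own pace and stop on an object; "squeeze" is the grip in N (left out, the last holds). Time passes only in rows, so rows that repeat a pose let the fingers close. It gives the time, the measured TCP pose, the force and the opening at its end, in the units of the state.
- env.observe(): the state, without advancing time (a new reading comes with each control period).
- env.grab_frame(name): name is "side" or "top" or "wrist"; returns (picture, depth): 420x560x3 uint8, blue, green, red; 420x560 float32, m along the optical axis (not along the pixel's ray), 0 where there is no reading.
- env.camera_model(name): a dict with "fx", "fy", "cx", "cy" (pixels), "k1" (the pictures are not rectified: a ray, as slopes to the right and down, at radius r is drawn at 1 + k1 r^2 times it, then the intrinsics apply), "R" (3x3) and "t" (3): a world point X has camera coordinates R X + t. Camera axes: x right, y down, z forward; pixel columns grow to the right and rows downward; lengths in m; the calibration is good to about 2 mm. A picture is of the moment at which its call begins: read the wrist's pose just before it. camera_model takes no time and is no camera call; for the wrist camera it gives the pose at the moment of the call.
- env.sign_off(): hands the job in, once; it reports no verdict.
Trained networks look in the newest picture that a camera, given by its name, has taken for a name from the list of things; names that differ only in an ending like _2 or _b are one class to them, and where a whole thing is asked for, a point or a joint stands for the part that bears it (a point fixed in the world has none). Each returns a list of dicts, best first, with "confidence" (0 to 1); they miss things now and then, are a little off and sometimes report something else, mostly with a low value. They report only what shows in the picture. A call takes as long as a camera call.
- env.look_for(camera, target): "xyz" ([x, y, z] in m, in world coordinates, good to about 4 mm: the middle of the surface that is visible of it).
- env.regions_of(camera, target): "mask" (420x560 bool, what is visible of it).
The state is a dict: "time": time; "q": joint angles; "dq": joint speeds; "effort": joint torques, N m; "ee_pos": TCP position; "tool_rot": TCP orientation; "force": force on the tool from outside, world axes, zero at the start; "wrist_torque": the same for the moment, N m; "gripper_width": opening from 0.0 (shut) to 1.0 (fully open).
Only numpy, scipy, OpenCV 4.12 (cv2) and the standard library are available. Lean on these libraries where they do the work, as an engineer would, in place of code of your own. Each camera call takes 0.05 s, during which the arm holds its last target.

## Working session

There is one attempt and no reset: what is moved stays moved. The work goes in short steps, Python scripts to look and compute and a tool call to move; the robot and the scene stay as the last step left them, time stands still between calls to the robot, and variables do not carry over. Pictures are saved under pics/ and viewed, and the job is handed in when it is done.

Besides the shell and the picture viewer there is one more tool, called as name([rows], argument=value, ...), one row to a line, values as JSON. move_arm: Moves the arm, as the interface text tells. Its arguments: {"type":"object","properties":{"fingers":{"type":"array"},"delta_pos":{"type":"array"},"twist":{"type":"array"},"squeeze":{"type":"number"}},"required":["fingers","delta_pos","twist"]}

```bash
ls; mkdir -p pics
cat > h.py <<'E'
import numpy as np, cv2
from station import env
def px(cam,u,v,depth=None,m=None,z=None):
    m=m or env.camera_model(cam)
    K=np.array([[m['fx'],0,m['cx']],[0,m['fy'],m['cy']],[0,0,1.]])
    p=cv2.undistortPoints(np.array([[[float(u),float(v)]]]),K,np.array([m['k1'],0,0,0.]))[0,0]
    R=np.array(m['R']);t=np.array(m['t'])
    d=R.T@np.array([p[0],p[1],1]);o=-R.T@t
    if z is not None: return o+d*(z-o[2])/d[2]
    return o+d*depth
def cloud(cam,D,m):
    K=np.array([[m['fx'],0,m['cx']],[0,m['fy'],m['cy']],[0,0,1.]])
    h,w=D.shape;u,v=np.meshgrid(np.arange(w),np.arange(h))
    p=cv2.undistortPoints(np.stack([u,v],-1).reshape(-1,1,2).astype(float),K,np.array([m['k1'],0,0,0.]))[:,0]
    R=np.array(m['R']);t=np.array(m['t'])
    c=np.c_[p,np.ones(len(p))]*D.reshape(-1,1)
    X=(c-t)@R
    X[D.reshape(-1)<=0]=np.nan
    return X.reshape(h,w,3)
def proj(cam,X,m=None):
    m=m or env.camera_model(cam)
    K=np.array([[m['fx'],0,m['cx']],[0,m['fy'],m['cy']],[0,0,1.]])
    return cv2.projectPoints(np.array(X,float).reshape(-1,1,3),cv2.Rodrigues(np.array(m['R']))[0],np.array(m['t'],float),K,np.array([m['k1'],0,0,0.]))[0][:,0]
def shot(cam,name):
    m=env.camera_model(cam);I,D=env.grab_frame(cam)
    cv2.imwrite(f'pics/{name}.png',I);np.savez(f'pics/{name}.npz',I=I,D=D,X=cloud(cam,D,m));return I,D,cloud(cam,D,m)
E
python3 - <<'E'
from h import *
s=env.observe();print(s)
for c in ['side','top']:
    shot(c,c+'0')
    m=env.camera_model(c);print(c,-np.array(m['R']).T@m['t'],np.array(m['R'])[2])
    for t in ['paddle','tin','jar','tape','block','cup','brush','paddle_grip','paddle_collar','paddle_foot','rest_foot','stand_seat']:
        try:
            r=env.look_for(c,t); print(t,[(np.round(x['xyz'],3).tolist(),round(x['confidence'],2)) for x in r][:2])
        except Exception as e: print(t,e)
E
```

```text
pics
{'time': 0.0, 'q': array([ 9.34697367e-01,  3.81215175e-01,  1.29823672e+00, -1.48221254e-06,
        1.46360545e+00, -2.15291984e-01]), 'dq': array([-1.44449282e-03,  1.52289790e-03,  1.44493801e-03, -1.66694147e-03,
        5.40509642e-05, -6.69975756e-04]), 'effort': array([ 1.61160970e-03, -4.37912035e+01, -2.24558437e+01,  7.15077692e-02,
        3.51822388e-02, -9.06550235e-05]), 'ee_pos': array([0.22450582, 0.50179359, 0.23813558]), 'tool_rot': array([-3.01753045e-04,  2.08854373e-01,  9.77946478e-01, -6.67286721e-04]), 'force': array([-0.25545609,  0.30150256,  1.39010338]), 'wrist_torque': array([-0.01305455,  0.02223756, -0.07763482]), 'gripper_width': 0.9995080326739687}
side [0.17821446 0.55422838 0.94779895] [ 0.37635934 -0.55676009 -0.74052133]
paddle [([0.551, 0.028, 0.021], 0.8)]
tin [([0.747, 0.198, 0.089], 0.62), ([0.456, -0.343, 0.014], 0.3)]
jar [([0.761, -0.092, 0.067], 0.9), ([0.55, 0.022, 0.025], 0.56)]
tape [([0.728, -0.173, 0.022], 0.71)]
block [([0.763, 0.042, 0.032], 0.79), ([0.765, -0.088, 0.068], 0.21)]
cup [([0.737, -0.284, 0.062], 0.73)]
brush [([0.725, 0.328, 0.021], 0.85), ([0.459, -0.343, 0.017], 0.4)]
paddle_grip []
paddle_collar [([0.553, 0.026, 0.021], 0.58)]
paddle_foot [([0.55, 0.024, 0.021], 0.81)]
rest_foot [([0.461, -0.342, 0.014], 0.89)]
stand_seat [([0.528, 0.288, 0.013], 0.6)]
top [ 0.43609033 -0.05804024  1.45418571] [ 0.10726398  0.00804606 -0.99419802]
paddle [([0.55, 0.025, 0.026], 0.74)]
tin [([0.76, 0.184, 0.097], 0.92)]
jar [([0.767, -0.103, 0.092], 0.71)]
tape [([0.733, -0.172, 0.026], 0.61)]
block [([0.77, 0.033, 0.032], 0.77), ([0.732, -0.175, 0.028], 0.42)]
cup [([0.748, -0.299, 0.036], 0.62)]
brush [([0.726, 0.314, 0.018], 0.71)]
paddle_grip [([0.551, 0.024, 0.026], 0.65)]
paddle_collar [([0.548, 0.025, 0.029], 0.79)]
paddle_foot [([0.545, 0.02, 0.028], 0.85)]
rest_foot [([0.471, -0.379, 0.014], 0.71)]
stand_seat [([0.536, 0.261, 0.016], 0.96)]
```

View pics/side0.png

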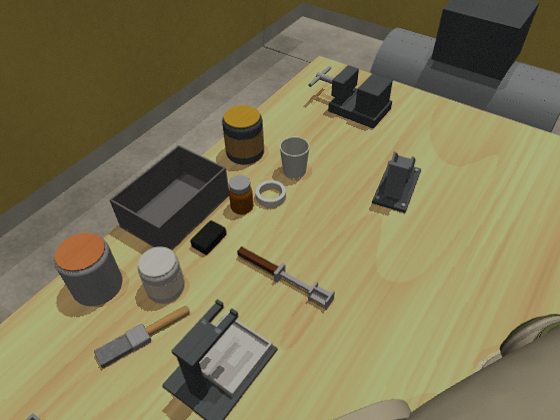

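View pics/top0.png

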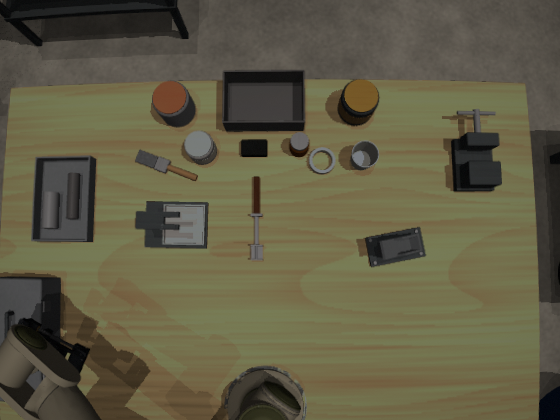

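Run:
```python
import cv2
t=cv2.imread('pics/top0.png');s=cv2.imread('pics/side0.png')
def c(i,x0,y0,x1,y1): return cv2.resize(i[y0:y1,x0:x1],(390,300),interpolation=cv2.INTER_CUBIC)
a=cv2.hconcat([c(t,350,205,441,275),c(s,355,140,446,210)])
b=cv2.hconcat([c(t,125,180,229,260),c(s,160,290,290,390)])
cv2.imwrite('pics/crop.png',cv2.vconcat([a,b]))
```

```text
(no output)
```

View pics/crop.png

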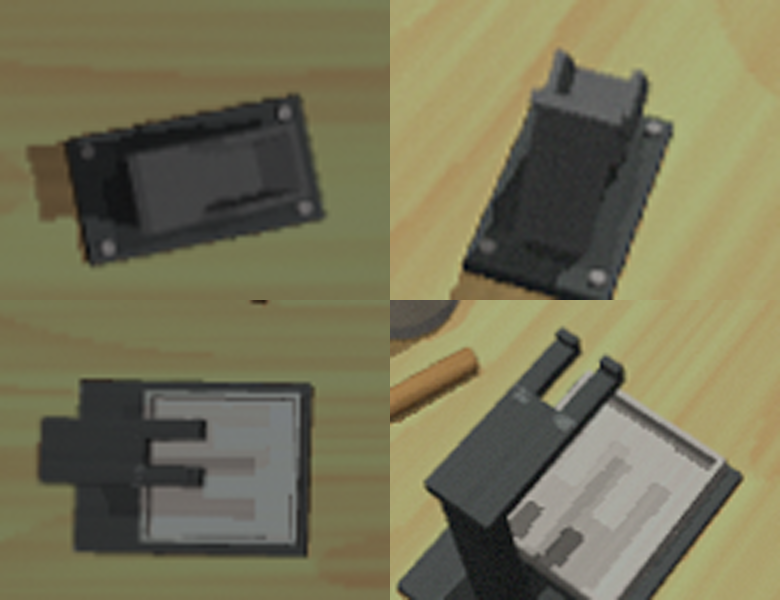

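Run:
```python
from h import *
np.set_printoptions(precision=4,suppress=True)
m=env.camera_model('top')
for cam in ['top','side']:
    X=np.load(f'pics/{cam}0.npz')['X']
    P=X.reshape(-1,3)
    def reg(x0,x1,y0,y1,z0,z1):
        k=(P[:,0]>x0)&(P[:,0]<x1)&(P[:,1]>y0)&(P[:,1]<y1)&(P[:,2]>z0)&(P[:,2]<z1);return P[k]
    def rect(Q):
        r=cv2.minAreaRect((Q[:,:2]*1000).astype(np.float32));return np.round(r[0],1),np.round(r[1],1),round(r[2],2)
    q=reg(.4,.7,-.1,.15,.006,.06);print(cam,'paddle',len(q),rect(q),q[:,2].max(),np.percentile(q[:,2],[5,50,95]))
    q=reg(.35,.58,-.5,-.25,.006,.25);print('rest',len(q),rect(q),q[:,2].max())
    b=q[q[:,2]<.03];print(' base',rect(b),np.percentile(b[:,2],[10,50,90]))
    b=q[q[:,2]>.05];print(' trough',rect(b),b.min(0),b.max(0))
    q=reg(.42,.66,.15,.42,.006,.25);print('stand',len(q),rect(q),q[:,2].max())
    b=q[q[:,2]>.14];print(' fork',len(b),rect(b),b.min(0),b.max(0),np.percentile(b[:,2],[10,50,90]))
    b=q[q[:,2]<.05];print(' base',rect(b))
    q=reg(.35,.65,.1,.3,-.02,.004);print('bench z',np.median(q[:,2]))
```

```text
top paddle 844 (array([551.2,  24.5]), array([249. , 297.4]), 89.98) 0.04284635242994168 [0.0064 0.021  0.0346]
rest 1785 (array([ 466.2, -375.3]), array([247.7, 228.7]), 89.17) 0.1433247298452328
 base (array([ 466.2, -375.3]), array([247.7, 228.7]), 89.17) [0.0071 0.0116 0.0164]
 trough (array([ 472.3, -389.1]), array([ 50.1, 136.6]), 10.28) [ 0.4357 -0.4601  0.05  ] [ 0.5073 -0.3184  0.1433]
stand 3131 (array([540. , 285.5]), array([268.4, 239.2]), 89.66) 0.18046172374679914
 fork 689 (array([542.2, 284.2]), array([119.5,  48.9]), 89.51) [0.5173 0.2243 0.1564] [0.5671 0.3437 0.1805] [0.1662 0.1704 0.174 ]
 base (array([540. , 285.5]), array([268.4, 239.2]), 89.66)
bench z -0.00015004911116220262
side paddle 1123 (array([558.5,  23.7]), array([ 39.2, 251.7]), 89.23) 0.03727447203872049 [0.0116 0.0226 0.0337]
rest 1727 (array([ 453.1, -390.8]), array([125.8, 172.3]), 10.48) 0.14141424206822698
 base (array([ 453.1, -390.8]), array([125.8, 172.3]), 10.48) [0.0086 0.0115 0.0163]
 trough (array([ 470.6, -385.9]), array([ 52. , 134.9]), 10.66) [ 0.4333 -0.4503  0.0502] [ 0.5022 -0.3181  0.1414]
stand 7418 (array([539.6, 269.7]), array([190.6, 142.1]), 89.02) 0.1764404547612782
 fork 1864 (array([539.9, 285. ]), array([120.1,  51.6]), 87.95) [0.5143 0.2245 0.1401] [0.567  0.3449 0.1764] [0.1622 0.1684 0.1707]
 base (array([539.6, 269.7]), array([190.6, 142.1]), 89.02)
bench z -0.0012221448320335756
```

Run:
```python
from h import *
np.set_printoptions(precision=4,suppress=True)
shot('wrist','w0');m=env.camera_model('wrist');print(m,-np.array(m['R']).T@m['t'],np.array(m['R']))
f=lambda x,y,z:px('top',x,y,z=z)
for n,b in dict(rest=[(65,140),(300,95),(325,215),(90,265)]).items():
    print([f(350+x*91/390,205+y*70/300,.012) for x,y in b])
print('trough top',[f(350+x*91/390,205+y*70/300,.1405) for x,y in [(128,155),(145,235)]])
print('tips',[f(125+x*104/390,180+(y-300)*80/300,.176) for x,y in [(207,420),(207,437),(205,468),(205,487)]])
print('slot end',[f(125+x*104/390,180+(y-300)*80/300,.17) for x,y in [(149,440),(149,465)]])
```

```text
{'fx': 351.43625243123654, 'fy': 351.43625243123654, 'cx': 274.62910344325053, 'cy': 207.95315346866485, 'k1': -0.053643468338585604, 'R': array([[ 0.4077,  0.9131, -0.001 ],
       [ 0.868 , -0.3873,  0.3108],
       [ 0.2834, -0.1276, -0.9505]]), 't': array([-0.5499, -0.0417,  0.3908])} [0.1496 0.5358 0.3839] [[ 0.4077  0.9131 -0.001 ]
 [ 0.868  -0.3873  0.3108]
 [ 0.2834 -0.1276 -0.9505]]
[array([ 0.4997, -0.2997,  0.012 ]), array([ 0.5298, -0.4673,  0.012 ]), array([ 0.4456, -0.4827,  0.012 ]), array([ 0.4128, -0.3157,  0.012 ])]
trough top [array([ 0.4842, -0.3183,  0.1405]), array([ 0.4334, -0.3282,  0.1405])]
tips [array([0.5629, 0.2194, 0.176 ]), array([0.5508, 0.2191, 0.176 ]), array([0.5287, 0.2202, 0.176 ]), array([0.5151, 0.22  , 0.176 ])]
slot end [array([0.5493, 0.2626, 0.17  ]), array([0.5313, 0.2623, 0.17  ])]
```

View pics/w0.png

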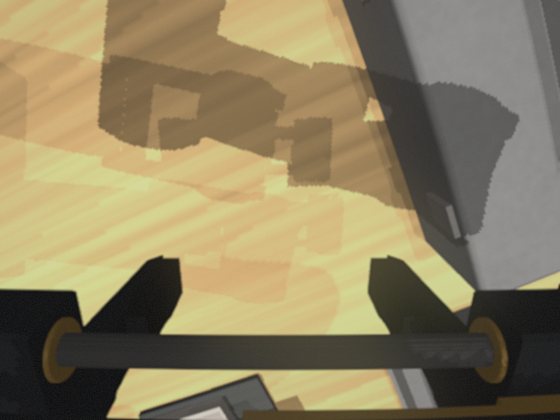

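move_arm([
  [395,-478,0],
  [395,-478,0],
  [395,-478,0],
  [395,-478,0],
  [395,-478,0],
  [395,-478,0],
  [395,-478,0],
  [395,-478,0],
  [395,-478,0],
  [395,-478,0],
  [395,-478,0],
  [395,-478,0],
  [395,-478,0],
  [395,-478,0],
  [395,-478,0],
  [395,-478,0],
  [395,-478,0],
  [395,-478,0],
  [395,-478,0],
  [395,-478,0],
], fingers=[88,88,88,88,88,88,88,88,88,88,88,88,88,88,88,88,88,88,88,88], twist=[-8,-16,-24,-32,-40,-48,-56,-64,-72,-80,-88,-96,-104,-112,-120,-128,-136,-144,-152,-156])

```text
time: 3.35
ee_pos: [0.6197, 0.024, 0.2387]
tool_rot: [-0.0, 1.0, -0.003, -0.0]
force: [0.2, -0.8, 0.6]
gripper_width: 0.998
```

```bash
cat >> h.py <<'E'
def pose():
    s=env.observe();w,x,y,z=s['tool_rot']
    jy=np.degrees(np.arctan2(1-2*(x*x+z*z),2*(x*y-w*z)))
    print('t',round(s['time'],2),'tcp',np.round(s['ee_pos'],4),'jawyaw',round(jy,2),'w',round(s['gripper_width']*88.1,1),'F',np.round(s['force'],1),'M',np.round(s['wrist_torque'],2),'q',np.round(s['q'],2));return s
E
python3 - <<'E'
from h import *
pose();shot('wrist','w1')
r=env.regions_of('wrist','paddle')
for x in r:
    print(x['confidence'],x['mask'].sum())
np.save('pics/w1mask.npy',r[0]['mask'])
E
```

```text
t 3.35 tcp [0.6197 0.024  0.2387] jawyaw -90.39 w 87.9 F [ 0.2 -0.8  0.6] M [-0.01  0.16 -0.02] q [-0.15  0.51  1.09  0.    1.55  1.43]
0.66 4131
```

View pics/w1.png

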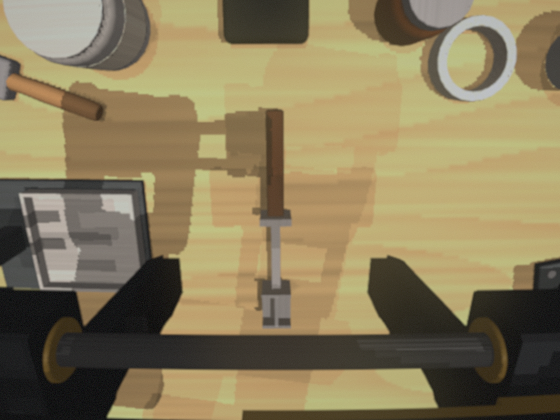

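```bash
python3 - <<'E'
from h import *
np.set_printoptions(precision=4,suppress=True)
s=env.observe();print(proj('wrist',[s['ee_pos']]), proj('wrist',[[.62,.024,0.017]]))
I=cv2.imread('pics/w1.png')
m=env.camera_model('wrist')
# handle edges by rows: brown mask
hsv=cv2.cvtColor(I,cv2.COLOR_BGR2HSV)
for v in [112,125,140,155,170,185,200,205]:
    row=I[v,240:310].astype(int);g=row.sum(1)
    k=np.where((row[:,2]<110)&(row[:,2]-row[:,0]>20))[0]+240
    print(v,k.min(),k.max(),I[v,275])
for uv,z in [((275.5,109),.026),((275.5,210),.026),((275.5,211),.034),((275.5,326),.034),((275.5,282),.034)]: print(uv,px('wrist',*uv,z=z,m=m))
print(I[100:115,275].tolist())
E
python3 - <<'E'
import cv2
I=cv2.imread('pics/w1.png')[95:335,215:335]
cv2.imwrite('pics/w1c.png',cv2.resize(I,(300,600),interpolation=cv2.INTER_CUBIC))
E
```

```text
[[275.9148 273.8464]] [[275.0444 171.3177]]
112 266 282 [ 48  73 101]
125 265 282 [ 50  73 102]
140 266 282 [ 48  72 100]
155 266 282 [45 67 96]
170 263 282 [46 68 96]
185 262 282 [42 62 88]
200 262 282 [44 65 89]
205 262 282 [42 63 88]
(275.5, 109) [0.6846 0.0235 0.026 ]
(275.5, 210) [0.5797 0.0236 0.026 ]
(275.5, 211) [0.5812 0.0236 0.034 ]
(275.5, 326) [0.4372 0.0237 0.034 ]
(275.5, 282) [0.4966 0.0237 0.034 ]
[[119, 175, 190], [120, 176, 191], [120, 176, 191], [121, 177, 190], [123, 179, 192], [121, 178, 191], [121, 176, 191], [113, 164, 179], [86, 125, 143], [58, 86, 103], [46, 68, 86], [47, 70, 94], [48, 73, 101], [53, 77, 104], [51, 76, 104]]
```

View pics/w1c.png

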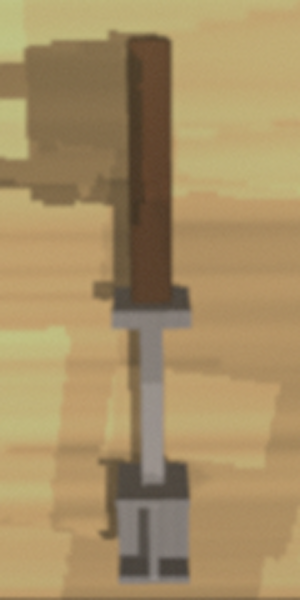

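move_arm([
  [36,0.5,-40],
  [36,0.5,-85],
  [36,0.5,-130],
  [36,0.5,-170],
  [36,0.5,-205],
  [36,0.5,-222],
  [36,0.5,-230],
  [36,0.5,-233],
  [36,0.5,-233],
  [36,0.5,-233],
  [36,0.5,-233],
  [36,0.5,-233],
  [36,0.5,-233],
  [36,0.5,-233],
  [36,0.5,-233],
  [36,0.5,-233],
  [36,0.5,-233],
  [36,0.5,-233],
], fingers=[88,88,88,88,88,88,88,88,88,88,12,12,12,12,12,12,12,12], twist=[1,1,1,1,1,1,1,1,1,1,1,1,1,1,1,1,1,1], squeeze=6)

```text
time: 5.25
ee_pos: [0.6557, 0.0245, 0.0057]
tool_rot: [-0.0, 1.0, 0.008, -0.0]
force: [-0.3, -0.6, 0.1]
gripper_width: 0.297
```

Run:
```python
from h import *
pose()
```

```text
t 5.25 tcp [0.6557 0.0245 0.0057] jawyaw -89.13 w 26.2 F [-0.3 -0.6  0.1] M [-0.06  0.13  0.04] q [-0.14  0.79  1.26 -0.    1.09  1.41]
```

move_arm([
  [0,0,0],
  [0,0,0],
  [0,0,0],
  [0,0,0],
  [0,0,0],
  [0,0,0],
  [-2,0,19],
  [-6,0,38],
  [-12,0,57],
  [-19,0,75],
  [-28,0,92],
  [-38,0,109],
  [-50,0,124],
  [-63,0,139],
  [-77,0,152],
  [-92,0,164],
  [-92,0,164],
  [-92,0,164],
  [-92,0,164],
  [-92,0,164],
], fingers=[12,12,12,12,12,12,12,12,12,12,12,12,12,12,12,12,12,12,12,12], twist=[0,0,0,0,0,0,0,0,0,0,0,0,0,0,0,0,0,0,0,0], squeeze=6)

```text
time: 7.25
ee_pos: [0.5648, 0.0244, 0.1697]
tool_rot: [0.0, 1.0, 0.007, 0.001]
force: [2.9, -0.9, 4.9]
gripper_width: 0.202
```

Run:
```python
from h import *
pose();shot('side','s2');shot('wrist','w2')
a=cv2.imread('pics/s2.png')[150:360,150:430];b=cv2.imread('pics/w2.png')
cv2.imwrite('pics/c2.png',cv2.hconcat([cv2.resize(a,(400,300)),cv2.resize(b,(400,300))]))
```

```text
t 7.25 tcp [0.5648 0.0244 0.1697] jawyaw -89.14 w 17.8 F [ 2.9 -0.9  4.9] M [ 0.06 -0.35 -0.04] q [-0.17  0.46  1.37  0.    1.31  1.39]
```

View pics/c2.png

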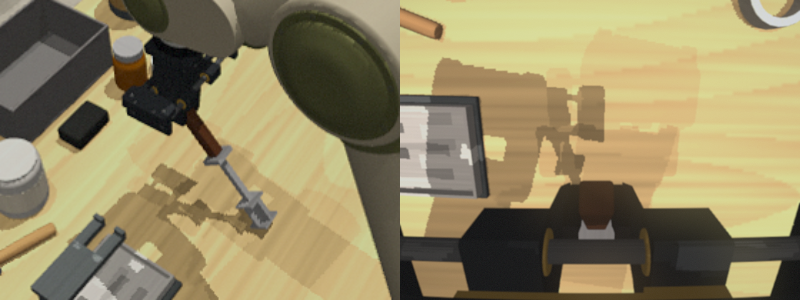

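move_arm([
  [0,0,0],
  [0,0,0],
  [0,0,0],
  [0,0,20],
  [0,0,50],
  [0,0,80],
  [0,0,100],
  [0,0,100],
], fingers=[12,12,12,12,12,12,12,12], twist=[0,0,0,0,0,0,0,0], squeeze=50)

```text
time: 8.15
ee_pos: [0.5647, 0.0244, 0.2712]
tool_rot: [0.0, 1.0, 0.008, 0.002]
force: [-0.4, -0.7, -1.8]
gripper_width: 0.199
```

Run:
```python
from h import *
pose();I,D,X=shot('side','s3')
r=env.regions_of('side','paddle')
M=r[0]['mask'];P=X[M];P=P[np.isfinite(P).all(1)]
c=np.median(P,0);P=P[np.linalg.norm(P-c,axis=1)<.2]
u,s,v=np.linalg.svd(P-P.mean(0),full_matrices=False);print(r[0]['confidence'],len(P),v[0],np.degrees(np.arcsin(abs(v[0][2]))),P[P[:,2].argmin()])
a=I[120:330,150:430]
cv2.imwrite('pics/c3.png',cv2.resize(a,(640,480)))
```

```text
t 8.15 tcp [0.5647 0.0244 0.2712] jawyaw -89.13 w 17.5 F [-0.4 -0.7 -1.8] M [-0.08  0.05 -0.07] q [-0.17  0.39  1.19  0.    1.56  1.39]
0.67 1230 [-0.63144423 -0.00566376 -0.77540061] 50.84136774378843 [0.43778377 0.03092982 0.10160495]
```

View pics/c3.png

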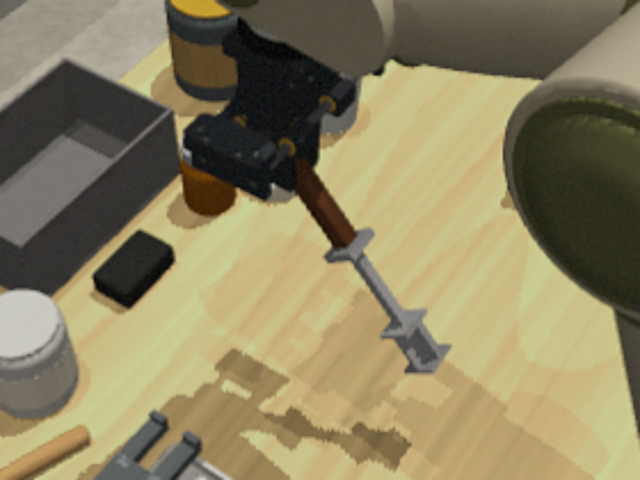

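move_arm([
  [-5,-15,30],
  [-15,-40,59],
  [-24,-70,59],
  [-34,-100,59],
  [-45,-130,59],
  [-55,-160,59],
  [-65,-190,59],
  [-75,-220,59],
  [-86,-250,59],
  [-96,-280,59],
  [-103,-300,59],
  [-110,-315,59],
  [-110,-322,59],
  [-110,-322,59],
  [-110,-322,59],
  [-110,-322,59],
], fingers=[12,12,12,12,12,12,12,12,12,12,12,12,12,12,12,12], twist=[6,14,22,30,38,46,54,62,70,78,86,93,99,99.5,99.5,99.5])

```text
time: 9.85
ee_pos: [0.4539, -0.2968, 0.3264]
tool_rot: [-0.0, 0.641, 0.768, -0.0]
force: [0.3, 0.7, -2.7]
gripper_width: 0.202
```

Run:
```python
from h import *
s=pose();print(s['tool_rot']);shot('side','s4');shot('wrist','w4');shot('top','t4')
a=cv2.imread('pics/s4.png')[80:230,300:500];b=cv2.imread('pics/w4.png');c=cv2.imread('pics/t4.png')[190:290,330:463]
f=lambda i:cv2.resize(i,(400,300),interpolation=cv2.INTER_CUBIC)
cv2.imwrite('pics/c4.png',cv2.vconcat([cv2.hconcat([f(a),f(b)]),cv2.hconcat([f(c),f(c)])]))
```

```text
t 9.85 tcp [ 0.4539 -0.2968  0.3264] jawyaw 10.28 w 17.8 F [ 0.3  0.7 -2.7] M [0.08 0.04 0.02] q [-0.8   0.32  1.14 -0.    1.68 -0.98]
[-3.70107179e-04  6.40930088e-01  7.67599011e-01 -4.94144067e-04]
```

View pics/c4.png

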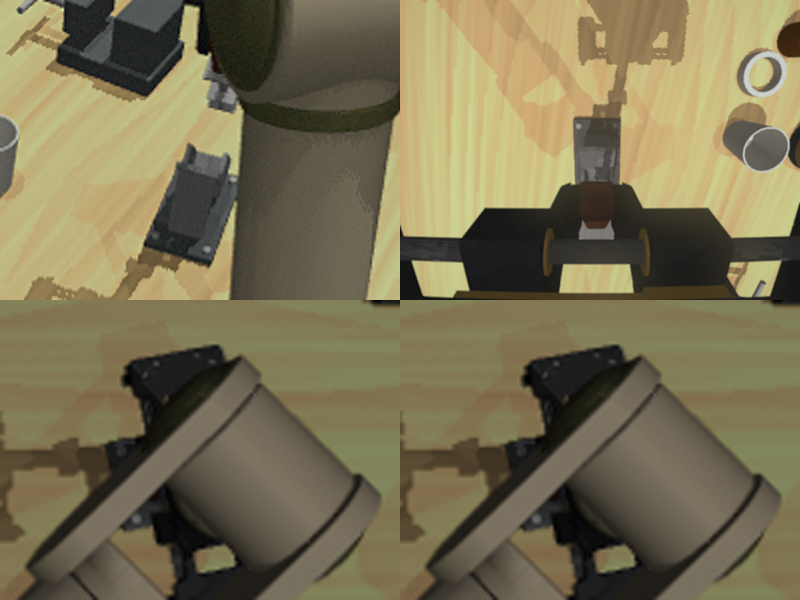

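Run:
```python
from h import *
m=env.camera_model('wrist')
u=np.array([-.1805,.9836,0]);n=np.array([.9836,.1805,0]);z=np.array([0,0,1.]);f=np.array([.4795,-.4358,.05])
pts=[f+.1145*u+s*.026*n+.0905*z for s in(-1,1)]+[np.array([.472,-.3914,.012])+a*.085*u+b*.045*n for a,b in[(1,-1),(1,1),(-1,1),(-1,-1)]]
pp=proj('wrist',pts,m);print(pp)
I=cv2.imread('pics/w4.png')
J=cv2.resize(I[150:330,200:360],None,fx=3.3,fy=3.3,interpolation=cv2.INTER_CUBIC)
for p in pp: cv2.circle(J,tuple(int(round(x)) for x in ((p-[200,150]+.5)*3.3)),3,(0,0,255),1)
cv2.imwrite('pics/c5.png',J)
```

```text
[[249.84456889 207.45043129]
 [302.2061979  207.4659055 ]
 [242.40808955 166.19331988]
 [310.18358085 166.20578533]
 [306.51700442 279.52729662]
 [245.76871148 279.49708378]]
```

View pics/c5.png

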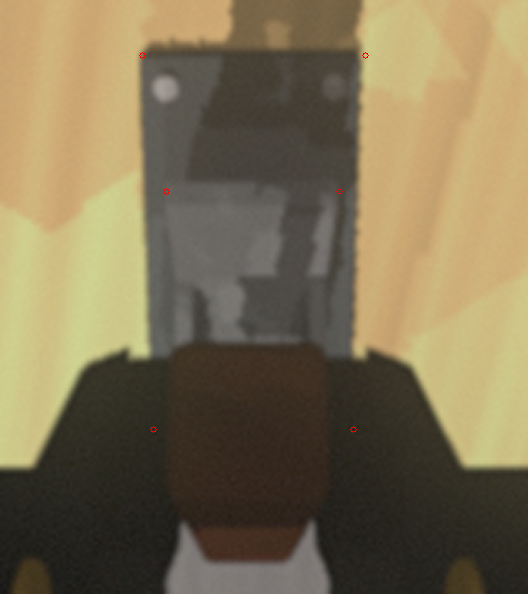

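move_arm([
  [0,2,-30],
  [0,2,-65],
  [0,2,-85],
  [0,2,-95],
  [0,2,-100],
  [0,2,-104],
  [0,2,-104],
  [0,2,-104],
], fingers=[12,12,12,12,12,12,12,12], twist=[0,0,0,0,0,0,0,0])

```text
time: 10.8
ee_pos: [0.4542, -0.2952, 0.2237]
tool_rot: [0.001, 0.641, 0.768, -0.001]
force: [0.2, -0.7, -2.3]
gripper_width: 0.204
```

Run:
```python
from h import *
pose();shot('wrist','w6');shot('side','s6')
a=cv2.imread('pics/w6.png');b=cv2.imread('pics/s6.png')[80:230,300:500]
f=lambda i:cv2.resize(i,(400,300),interpolation=cv2.INTER_CUBIC)
cv2.imwrite('pics/c6.png',cv2.hconcat([f(a),f(b)]))
```

```text
t 10.8 tcp [ 0.4542 -0.2952  0.2237] jawyaw 10.34 w 18.0 F [ 0.2 -0.7 -2.3] M [ 0.11  0.02 -0.  ] q [-0.79  0.38  1.35 -0.    1.41 -0.97]
```

View pics/c6.png

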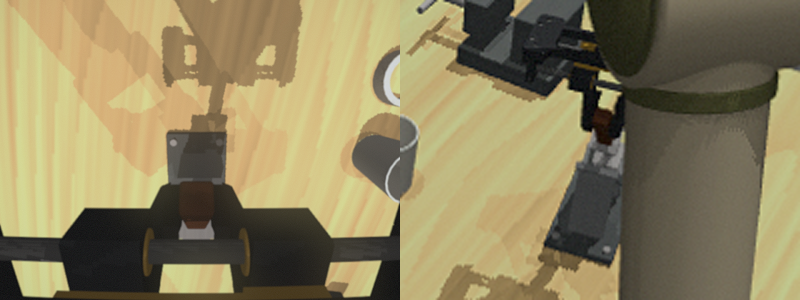

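move_arm([
  [0,0,-2],
  [0,0,-4],
  [0,0,-6],
  [0,0,-7.5],
  [0,0,-8.5],
  [0,0,-8.5],
], fingers=[12,12,12,12,12,12], twist=[0,0,0,0,0,0])

```text
time: 11.5
ee_pos: [0.4542, -0.2954, 0.2151]
tool_rot: [0.001, 0.641, 0.768, -0.001]
force: [0.7, -0.8, -2.0]
gripper_width: 0.197
```

move_arm([
  [0,0,-1],
  [0,0,-2],
  [0,0,-3],
  [0,0,-4],
  [0,0,-5],
  [0,0,-5],
  [0,0,-5],
], fingers=[12,12,12,12,12,12,12], twist=[0,0,0,0,0,0,0])

```text
time: 12.2
ee_pos: [0.4543, -0.2956, 0.2102]
tool_rot: [0.001, 0.641, 0.768, -0.001]
force: [0.9, -0.8, 0.7]
gripper_width: 0.202
```

move_arm([
  [0,0,0],
  [0,0,0],
  [-0.7,4,-4],
  [-1.4,8,-8],
  [-2.1,12,-12],
  [-2.8,15,-15],
  [-2.8,15,-15],
  [-2.8,15,-15],
], fingers=[12,12,12,12,12,12,12,12], twist=[0,0,0,0,0,0,0,0], squeeze=6)

```text
time: 13.0
ee_pos: [0.4514, -0.2805, 0.1952]
tool_rot: [0.001, 0.64, 0.768, -0.001]
force: [0.3, -0.6, 0.5]
gripper_width: 0.201
```

Run:
```python
from h import *
pose();shot('side','s7');shot('wrist','w7')
b=cv2.imread('pics/s7.png')[80:230,300:500];a=cv2.imread('pics/w7.png')
f=lambda i:cv2.resize(i,(400,300),interpolation=cv2.INTER_CUBIC)
cv2.imwrite('pics/c7.png',cv2.hconcat([f(a),f(b)]))
```

```text
t 13.0 tcp [ 0.4514 -0.2805  0.1952] jawyaw 10.34 w 17.7 F [ 0.3 -0.6  0.5] M [-0.05 -0.   -0.06] q [-0.78  0.38  1.43 -0.    1.33 -0.96]
```

View pics/c7.png

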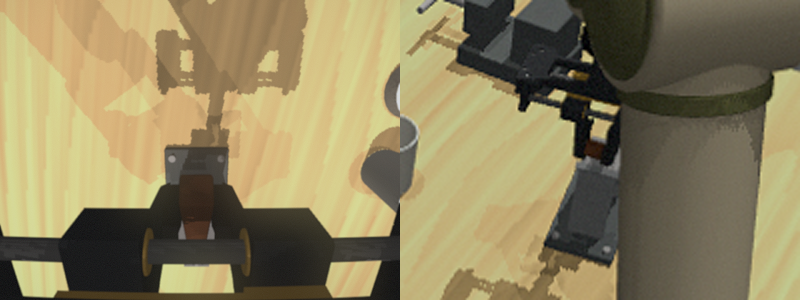

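move_arm([
  [0,0,0],
  [0,0,0],
  [0,0,0],
  [0,0,0],
  [0,0,0],
  [0,0,0],
  [0,0,0],
  [0,0,0],
  [0,0,0],
  [0,0,0],
], fingers=[20,22,26,32,40,50,60,60,60,60], twist=[0,0,0,0,0,0,0,0,0,0])

```text
time: 14.1
ee_pos: [0.4515, -0.2806, 0.1952]
tool_rot: [0.001, 0.641, 0.768, -0.001]
force: [-0.5, -0.2, -1.2]
gripper_width: 0.68
```

Run:
```python
from h import *
pose();shot('side','s8');shot('wrist','w8')
b=cv2.imread('pics/s8.png')[80:230,300:500];a=cv2.imread('pics/w8.png')
f=lambda i:cv2.resize(i,(400,300),interpolation=cv2.INTER_CUBIC)
cv2.imwrite('pics/c8.png',cv2.hconcat([f(a),f(b)]))
```

```text
t 14.1 tcp [ 0.4515 -0.2806  0.1952] jawyaw 10.34 w 59.9 F [-0.5 -0.2 -1.2] M [-0.06  0.01 -0.05] q [-0.78  0.38  1.42 -0.    1.33 -0.96]
```

View pics/c8.png

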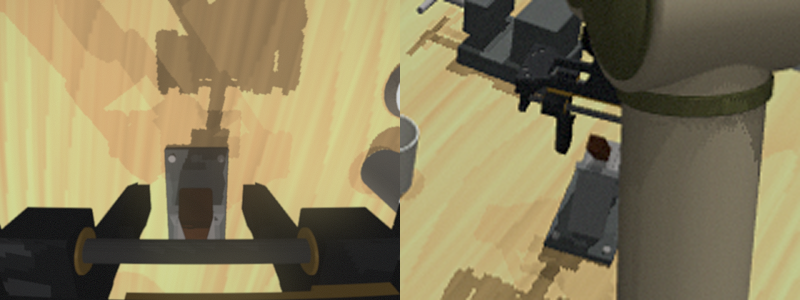

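move_arm([
  [0,0,20],
  [0,0,60],
  [-2,10,100],
  [-4,20,130],
  [-5,30,150],
  [-5,30,150],
], fingers=[70,75,80,80,80,80], twist=[0,0,0,0,0,0])

```text
time: 14.8
ee_pos: [0.4469, -0.2502, 0.3479]
tool_rot: [0.004, 0.64, 0.768, -0.001]
force: [-0.7, -0.4, 0.0]
gripper_width: 0.906
```

Run:
```python
from h import *
pose();I,D,X=shot('wrist','w9');m=env.camera_model('wrist');J,_,XS=shot('side','s9')
u=np.array([-.1805,.9836,0]);n=np.array([.9836,.1805,0]);z=np.array([0,0,1.]);f=np.array([.4795,-.4358,.05])
ax=(u+z)*.70711;nn=(z-u)*.70711
pts=[f+.250*ax+a*.009*n+b*.009*nn for a,b in[(-1,-1),(1,-1),(1,1),(-1,1)]]+[f+.138*ax+a*.017*n+.017*nn for a in(-1,1)]+[f+.046*ax+a*.017*n+.017*nn for a in(-1,1)]
pp=proj('wrist',pts,m);print(pp.round(1))
def crop(I,cam,x0,y0,x1,y1,pp):
    k=600/(y1-y0);k=min(k,390/(x1-x0))
    J=cv2.resize(I[y0:y1,x0:x1],None,fx=k,fy=k,interpolation=cv2.INTER_CUBIC)
    for p in pp: cv2.circle(J,tuple(int(round(x)) for x in ((p-[x0,y0]+.5)*k)),3,(0,0,255),1)
    return J
A=crop(I,'wrist',210,120,340,330,pp);B=crop(J,'side',370,120,450,220,proj('side',pts))
H=max(A.shape[0],B.shape[0]);pad=lambda q:cv2.copyMakeBorder(q,0,H-q.shape[0],0,0,cv2.BORDER_CONSTANT)
cv2.imwrite('pics/c9.png',cv2.hconcat([pad(A),pad(B)]))
r=env.regions_of('side','paddle')
if r:
    P=XS[r[0]['mask']];print(r[0]['confidence'],len(P))
    P=P[np.isfinite(P).all(1)]; c=np.median(P,0);P=P[np.linalg.norm(P-c,axis=1)<.2]
    U,s,v=np.linalg.svd(P-P.mean(0),full_matrices=False);print(P.mean(0),v[0],s)
```

```text
t 14.8 tcp [ 0.4469 -0.2502  0.3479] jawyaw 10.39 w 79.8 F [-0.7 -0.4  0. ] M [-0.03  0.08 -0.01] q [-0.74  0.25  1.17 -0.    1.7  -0.92]
[[263.3 205.1]
 [285.6 205.1]
 [285.9 225.5]
 [263.  225.5]
 [258.4 274.8]
 [290.4 274.8]
 [261.3 294.3]
 [287.5 294.3]]
0.82 259
[ 0.45366242 -0.31944841  0.16941599] [-0.08485611  0.70518539  0.70392685] [1.00604748 0.14801341 0.10391835]
```

View pics/c9.png

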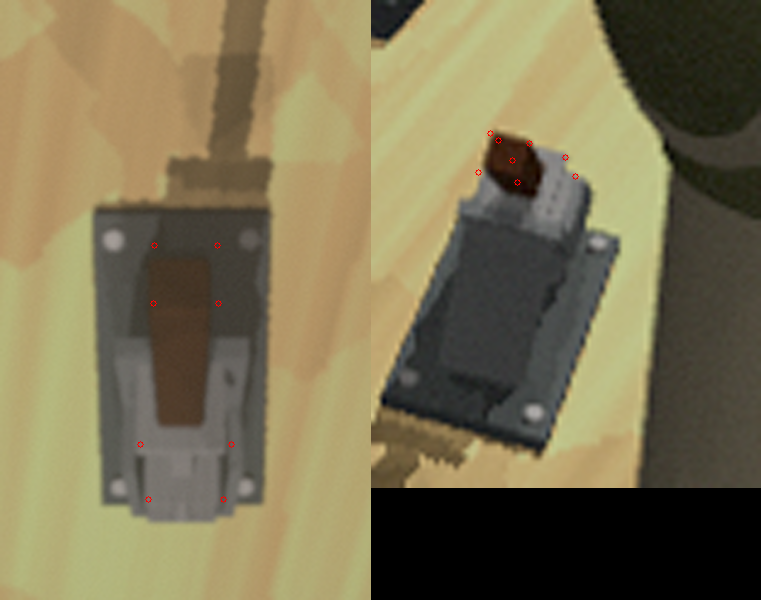

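move_arm([
  [4,-20,-10],
  [4.6,-33,-40],
  [4.6,-33,-75],
  [4.6,-33,-110],
  [4.6,-33,-135],
  [4.6,-33,-152],
  [4.6,-33,-160],
  [4.6,-33,-162],
  [4.6,-33,-162],
  [4.6,-33,-162],
  [4.6,-33,-162],
  [4.6,-33,-162],
  [4.6,-33,-162],
  [4.6,-33,-162],
  [4.6,-33,-162],
  [4.6,-33,-162],
  [4.6,-33,-162],
  [4.6,-33,-162],
  [4.6,-33,-162],
], fingers=[70,60,60,60,60,60,60,60,60,12,12,12,12,12,12,12,12,12,12], twist=[0,0,0,0,0,0,0,0,0,0,0,0,0,0,0,0,0,0,0], squeeze=50)

```text
time: 16.85
ee_pos: [0.451, -0.2837, 0.1819]
tool_rot: [0.0, 0.641, 0.768, -0.001]
force: [0.7, 0.5, 1.7]
gripper_width: 0.193
```

Run:
```python
from h import *
pose();shot('side','s10');shot('wrist','w10')
b=cv2.imread('pics/s10.png')[80:230,300:500];a=cv2.imread('pics/w10.png')
f=lambda i:cv2.resize(i,(400,300),interpolation=cv2.INTER_CUBIC)
cv2.imwrite('pics/c10.png',cv2.hconcat([f(a),f(b)]))
```

```text
t 16.85 tcp [ 0.451  -0.2837  0.1819] jawyaw 10.33 w 17.0 F [0.7 0.5 1.7] M [ 0.11 -0.21  0.04] q [-0.78  0.4   1.44 -0.    1.3  -0.96]
```

View pics/c10.png

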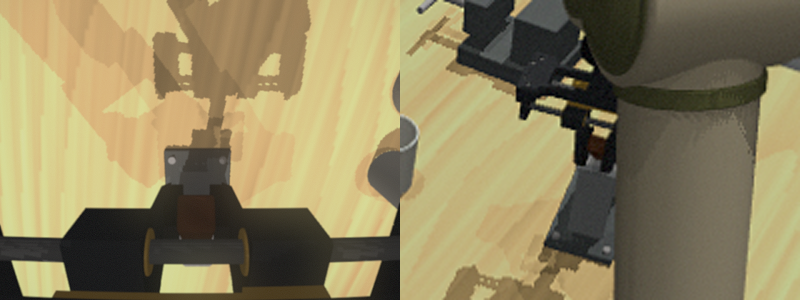

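move_arm([
  [0,0,15],
  [0,0,45],
  [0,10,85],
  [5,30,115],
  [10,60,120],
  [15,95,120],
  [20,130,120],
  [28,165,120],
  [35,200,120],
  [42,235,120],
  [49,265,120],
  [49,280,120],
  [49,284,110],
  [49,284,90],
  [49,284,90],
], fingers=[12,12,12,12,12,12,12,12,12,12,12,12,12,12,12], twist=[0,0,0,-2,-4,-6,-8,-10.3,-10.3,-10.3,-10.3,-10.3,-10.3,-10.3,-10.3])

```text
time: 18.45
ee_pos: [0.4987, -0.0004, 0.2691]
tool_rot: [-0.002, 0.707, 0.707, -0.003]
force: [-0.4, 0.3, -1.9]
gripper_width: 0.192
```

```bash
cat >> h.py <<'E'
def axis(cam,XS,name='paddle'):
    r=env.regions_of(cam,name)
    if not r: print('none');return
    P=XS[r[0]['mask']];P=P[np.isfinite(P).all(1)]; c=np.median(P,0);P=P[np.linalg.norm(P-c,axis=1)<.2]
    U,s,v=np.linalg.svd(P-P.mean(0),full_matrices=False);d=v[0]*np.sign(v[0][2]);print(cam,round(r[0]['confidence'],2),len(P),'mean',P.mean(0).round(4),'dir',d.round(3),'elev',np.degrees(np.arcsin(d[2])).round(1),'lowest',P[P[:,2].argmin()].round(3))
E
python3 - <<'E'
from h import *
pose();I,_,X=shot('side','s11');axis('side',X);shot('wrist','w11')
b=I[80:330,180:513];a=cv2.imread('pics/w11.png')
f=lambda i:cv2.resize(i,(400,300),interpolation=cv2.INTER_CUBIC)
cv2.imwrite('pics/c11.png',cv2.hconcat([f(a),f(b)]))
E
```

```text
t 18.45 tcp [ 4.987e-01 -4.000e-04  2.691e-01] jawyaw -0.02 w 16.9 F [-0.4  0.3 -1.9] M [0.13 0.06 0.03] q [-0.24  0.27  1.37 -0.    1.5  -0.24]
side 0.68 330 mean [ 0.4894 -0.0553  0.236 ] dir [0.007 0.681 0.732] elev 47.1 lowest [ 0.481 -0.148  0.125]
```

View pics/c11.png

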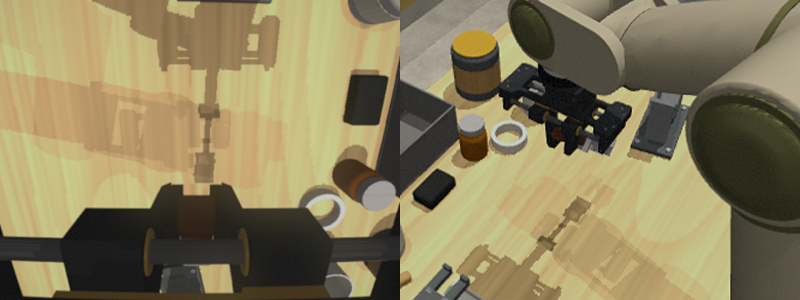

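move_arm([
  [0,0,-30],
  [0,0,-65],
  [0,0,-92],
  [0,0,-106],
  [0,0,-113],
  [0,0,-116],
  [0,0,-118],
  [0,0,-118],
], fingers=[12,12,12,12,12,12,12,12], twist=[0,0,0,0,0,0,0,0])

```text
time: 19.4
ee_pos: [0.5004, -0.0007, 0.1548]
tool_rot: [0.001, 0.707, 0.707, -0.001]
force: [0.1, 0.1, -3.2]
gripper_width: 0.193
```

move_arm([
  [0,0,-2],
  [0,0,-4],
  [0,0,-6],
  [0,0,-7],
  [0,0,-7],
], fingers=[12,12,12,12,12], twist=[0,0,0,0,0])

```text
time: 19.9
ee_pos: [0.5004, -0.0007, 0.1477]
tool_rot: [0.001, 0.707, 0.707, -0.001]
force: [-0.7, -0.7, -1.6]
gripper_width: 0.19
```

move_arm([
  [0,0,0],
  [0,0,0],
  [0,0,0],
  [0,-9,7],
  [0,-18,14],
  [0,-28,20],
  [0,-45,29],
  [0,-62,37],
  [0,-80,43],
  [0,-99,47],
  [0,-112,50],
  [0,-112,50],
  [0,-112,50],
], fingers=[12,12,12,12,12,12,12,12,12,12,12,12,12], twist=[0,0,0,0,0,0,0,0,0,0,0,0,0], squeeze=6)

```text
time: 21.2
ee_pos: [0.5001, -0.1127, 0.1976]
tool_rot: [0.001, 0.708, 0.707, -0.001]
force: [-0.5, 0.7, -1.8]
gripper_width: 0.205
```

Run:
```python
from h import *
pose();I,_,X=shot('side','s12');axis('side',X);shot('wrist','w12')
b=I[80:330,180:513];a=cv2.imread('pics/w12.png')
f=lambda i:cv2.resize(i,(400,300),interpolation=cv2.INTER_CUBIC)
cv2.imwrite('pics/c12.png',cv2.hconcat([f(a),f(b)]))
```

```text
t 21.2 tcp [ 0.5001 -0.1127  0.1976] jawyaw -0.08 w 18.0 F [-0.5  0.7 -1.8] M [ 0.06  0.09 -0.02] q [-0.45  0.35  1.47 -0.    1.32 -0.45]
side 0.63 604 mean [ 0.4964 -0.1589  0.112 ] dir [0.001 0.428 0.904] elev 64.7 lowest [ 0.533 -0.268 -0.004]
```

View pics/c12.png

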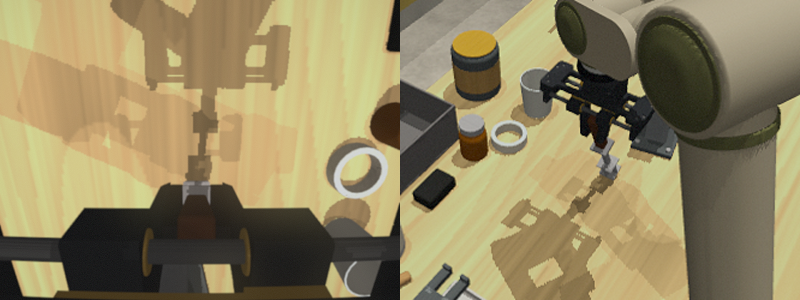

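Run:
```python
from h import *
I=cv2.imread('pics/s12.png')
cv2.imwrite('pics/c13.png',cv2.resize(I[140:260,290:450],(800,600),interpolation=cv2.INTER_CUBIC))
for h in [(0.5,-.1127,.216),(.5,-.1127,0)]:print(proj('side',[h]))
X=np.load('pics/s12.npz')['X']
r=env.regions_of('side','paddle')
ys,xs=np.where(r[0]['mask'])
for v in range(ys.min(),ys.max()+1,4):
    k=xs[ys==v]
    if len(k): print(v,k.min(),k.max(),np.median(X[v,k],0).round(3))
```

```text
[[341.48089905 186.1491639 ]]
[[335.07441286 249.74749767]]
176 338 341 [ 0.504 -0.106  0.247]
180 336 342 [ 0.5   -0.099  0.244]
184 337 344 [ 0.496 -0.1    0.235]
188 339 344 [ 0.497 -0.107  0.216]
192 340 343 [ 0.501 -0.117  0.195]
196 341 357 [ 0.491 -0.162  0.153]
200 339 356 [ 0.492 -0.143  0.148]
204 338 354 [ 0.497 -0.139  0.139]
208 346 355 [ 0.49  -0.137  0.135]
212 346 361 [ 0.494 -0.186  0.064]
216 344 361 [ 0.498 -0.18   0.058]
220 347 362 [ 0.488 -0.178  0.051]
224 347 360 [ 0.497 -0.195  0.018]
228 354 358 [ 0.485 -0.188  0.015]
```

View pics/c13.png

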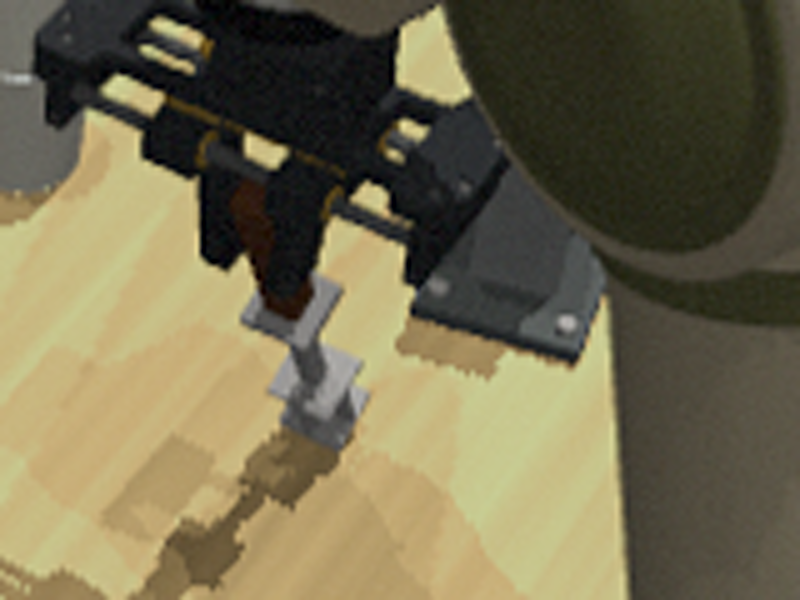

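move_arm([
  [0,-12,2],
  [0,-24,4],
  [0,-36,5],
  [0,-48,5],
  [0,-60,5],
  [0,-72,4],
  [0,-74,3],
  [0,-74,1],
  [0,-74,0],
  [0,-74,-1],
  [0,-74,-1],
], fingers=[12,12,12,12,12,12,12,12,12,12,12], twist=[0,0,0,0,0,0,0,0,0,0,0], squeeze=6)

```text
time: 22.5
ee_pos: [0.5003, -0.1856, 0.1964]
tool_rot: [0.001, 0.707, 0.707, -0.001]
force: [0.2, -0.0, -1.6]
gripper_width: 0.204
```

Run:
```python
from h import *
pose();I,_,X=shot('side','s14')
cv2.imwrite('pics/c14.png',cv2.resize(I[140:260,290:450],(800,600),interpolation=cv2.INTER_CUBIC))
r=env.regions_of('side','paddle')
ys,xs=np.where(r[0]['mask'])
for v in range(ys.min(),ys.max()+1,4):
    k=xs[ys==v]
    if len(k): print(v,k.min(),k.max(),np.median(X[v,k],0).round(3))
```

```text
t 22.5 tcp [ 0.5003 -0.1856  0.1964] jawyaw 0.04 w 18.0 F [ 0.2 -0.  -1.6] M [ 0.04  0.08 -0.01] q [-0.58  0.39  1.42 -0.    1.34 -0.58]
155 355 358 [ 0.506 -0.182  0.248]
159 353 360 [nan nan nan]
163 353 361 [ 0.497 -0.173  0.237]
167 354 361 [ 0.499 -0.18   0.22 ]
171 355 360 [ 0.501 -0.186  0.201]
175 356 360 [ 0.501 -0.193  0.184]
179 356 372 [ 0.491 -0.211  0.159]
183 353 371 [ 0.495 -0.211  0.142]
187 354 369 [ 0.496 -0.209  0.137]
191 360 367 [ 0.495 -0.219  0.116]
195 360 373 [ 0.495 -0.256  0.064]
199 357 374 [ 0.496 -0.252  0.057]
203 358 375 [ 0.491 -0.246  0.049]
207 358 374 [ 0.496 -0.261  0.02 ]
211 362 372 [ 0.491 -0.257  0.01 ]
```

View pics/c14.png

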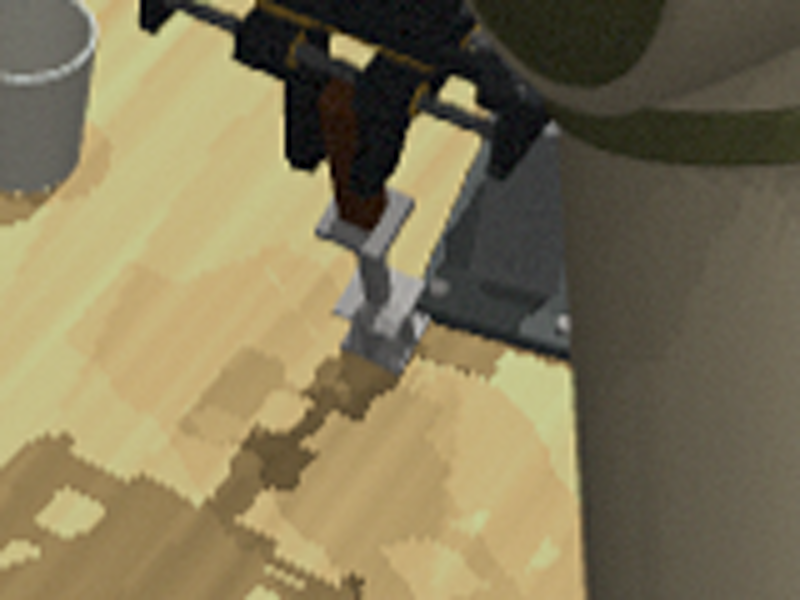

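move_arm([
  [0,0,3],
  [0,0,3],
  [0,0,3],
  [0,5,8],
  [0,15,10],
  [0,40,10],
  [0,70,10],
  [0,100,10],
  [0,100,10],
  [0,100,10],
], fingers=[12,12,12,12,12,12,12,12,12,12], twist=[0,0,0,0,0,0,0,0,0,0], squeeze=3)

```text
time: 23.6
ee_pos: [0.5003, -0.0851, 0.207]
tool_rot: [0.001, 0.706, 0.708, -0.001]
force: [0.1, 0.4, -2.4]
gripper_width: 0.203
```

```bash
cat >> h.py <<'E'
def rows(name,x0,y0,x1,y1,out):
    pose();I,_,X=shot('side',name)
    cv2.imwrite(f'pics/{out}.png',cv2.resize(I[y0:y1,x0:x1],(800,600),interpolation=cv2.INTER_CUBIC))
    r=env.regions_of('side','paddle')
    ys,xs=np.where(r[0]['mask'])
    for v in range(ys.min(),ys.max()+1,4):
        k=xs[ys==v]
        if len(k): print(v,k.min(),k.max(),np.nanmedian(X[v,k],0).round(3))
E
python3 - <<'E'
from h import *
rows('s15',290,140,450,260,'c15')
E
```

```text
t 23.6 tcp [ 0.5003 -0.0851  0.207 ] jawyaw 0.13 w 17.9 F [ 0.1  0.4 -2.4] M [-0.01  0.03  0.03] q [-0.4   0.33  1.47 -0.    1.34 -0.4 ]
186 333 334 [ 0.503 -0.083  0.24 ]
190 332 336 [ 0.502 -0.08   0.23 ]
194 331 336 [ 0.5   -0.081  0.22 ]
198 331 336 [ 0.499 -0.079  0.21 ]
202 330 336 [ 0.499 -0.079  0.199]
206 330 338 [ 0.496 -0.079  0.188]
210 330 338 [ 0.495 -0.079  0.174]
214 328 338 [ 0.496 -0.078  0.162]
218 325 341 [ 0.494 -0.077  0.147]
222 324 340 [ 0.496 -0.074  0.141]
226 329 337 [ 0.489 -0.069  0.137]
230 329 334 [ 0.497 -0.079  0.108]
234 329 333 [ 0.497 -0.077  0.096]
238 328 333 [ 0.497 -0.077  0.081]
242 325 334 [ 0.499 -0.083  0.057]
246 322 337 [ 0.497 -0.077  0.05 ]
250 322 335 [ 0.495 -0.069  0.051]
254 322 335 [ 0.497 -0.075  0.032]
258 320 335 [ 0.497 -0.072  0.013]
262 323 333 [ 0.493 -0.068  0.008]
```

View pics/c15.png

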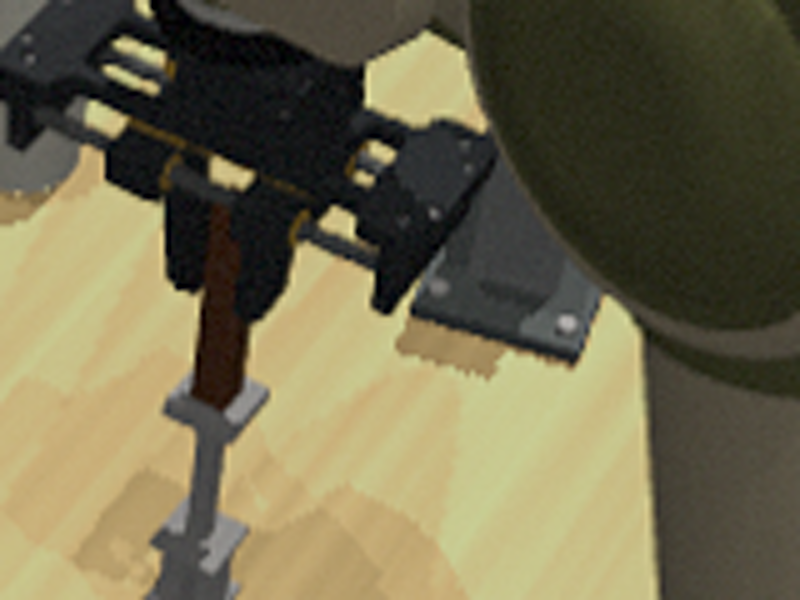

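move_arm([
  [0,0,0],
  [0,0,0],
  [0,0,0],
  [0,0,15],
  [5,10,40],
  [12,35,55],
  [20,70,55],
  [28,110,55],
  [36,150,55],
  [39.7,185,55],
  [39.7,215,55],
  [39.7,230,55],
  [39.7,234,55],
  [39.7,234,55],
], fingers=[12,12,12,12,12,12,12,12,12,12,12,12,12,12], twist=[0,0,0,0,0,0,0,0,0,0,0,0,0,0], squeeze=45)

```text
time: 25.1
ee_pos: [0.5402, 0.1472, 0.2617]
tool_rot: [0.001, 0.707, 0.707, -0.001]
force: [-0.7, 0.2, -2.3]
gripper_width: 0.198
```

Run:
```python
from h import *
rows('s16',150,220,310,340,'c16')
print(proj('side',[[.54,.249,.17]]))
I,D,X=shot('top','t16');cv2.imwrite('pics/c16t.png',cv2.resize(I[150:270,110:270],(800,600),interpolation=cv2.INTER_CUBIC))
shot('wrist','w16')
```

```text
t 25.1 tcp [0.5402 0.1472 0.2617] jawyaw 0.02 w 17.5 F [-0.7  0.2 -2.3] M [-0.02  0.06  0.03] q [ 0.06  0.38  1.23 -0.    1.53  0.06]
240 245 246 [0.53  0.167 0.307]
244 244 250 [0.542 0.152 0.271]
248 245 250 [0.54  0.153 0.263]
252 245 251 [0.54  0.154 0.252]
256 246 258 [0.531 0.153 0.24 ]
260 246 258 [0.533 0.153 0.229]
264 245 261 [0.533 0.154 0.216]
268 241 265 [0.531 0.152 0.198]
272 240 262 [0.535 0.156 0.197]
276 245 259 [0.529 0.16  0.196]
280 250 256 [0.535 0.155 0.165]
284 250 257 [0.537 0.153 0.152]
288 250 258 [0.537 0.154 0.141]
292 248 261 [0.538 0.149 0.114]
296 246 265 [0.534 0.153 0.105]
300 243 264 [0.538 0.158 0.104]
304 247 261 [0.529 0.163 0.103]
308 247 265 [0.528 0.16  0.08 ]
312 244 263 [0.536 0.161 0.063]
316 249 260 [0.53  0.167 0.062]
320 255 256 [0.524 0.172 0.059]
[[218.57126299 315.88403971]]
```

View pics/c16.png

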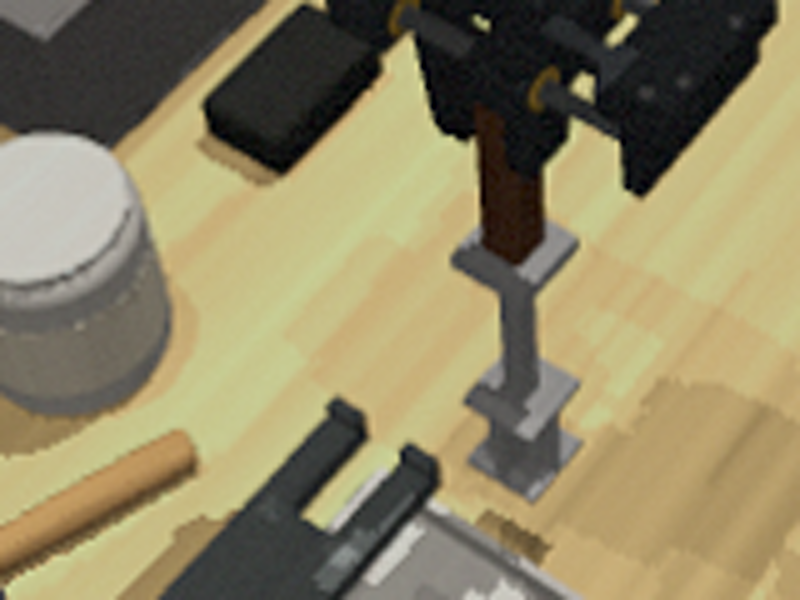

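View pics/w16.png

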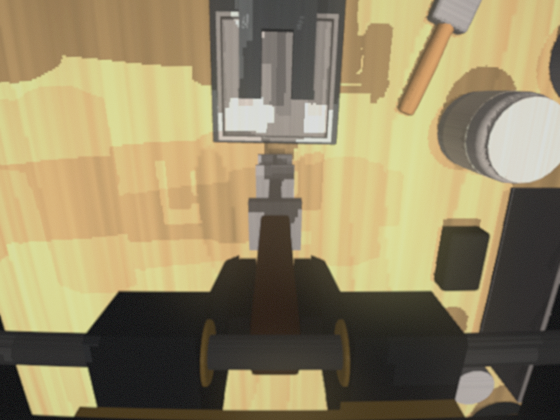

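move_arm([
  [1,15,0],
  [1,30,0],
  [1,45,0],
  [1,60,0],
  [1,75,0],
  [1,88,0],
  [1,98,0],
  [1,102,0],
  [1,102,0],
], fingers=[12,12,12,12,12,12,12,12,12], twist=[0,0,0,0,0,0,0,0,0])

```text
time: 26.2
ee_pos: [0.5412, 0.249, 0.2616]
tool_rot: [0.001, 0.707, 0.707, -0.001]
force: [-0.2, -0.0, -2.3]
gripper_width: 0.2
```

Run:
```python
from h import *
rows('s17',150,240,310,360,'c17')
I,D,X=shot('top','t17');shot('wrist','w17')
```

```text
t 26.2 tcp [0.5412 0.249  0.2616] jawyaw -0.04 w 17.6 F [-0.2 -0.  -2.3] M [-0.06  0.07  0.03] q [ 0.23  0.45  1.12 -0.    1.57  0.23]
291 209 211 [0.54  0.255 0.258]
295 209 213 [0.539 0.256 0.247]
299 209 223 [0.532 0.254 0.234]
303 210 225 [0.532 0.254 0.223]
307 207 230 [0.531 0.253 0.204]
311 205 229 [0.531 0.257 0.196]
315 208 226 [0.533 0.258 0.196]
319 213 222 [0.525 0.265 0.195]
323 216 219 [0.538 0.257 0.158]
335 223 232 [0.531 0.245 0.104]
339 220 231 [0.529 0.254 0.104]
343 217 232 [0.531 0.261 0.102]
347 214 235 [0.527 0.26  0.082]
351 212 232 [0.537 0.262 0.064]
355 216 229 [0.532 0.266 0.062]
359 222 225 [0.525 0.271 0.057]
```

View pics/c17.png

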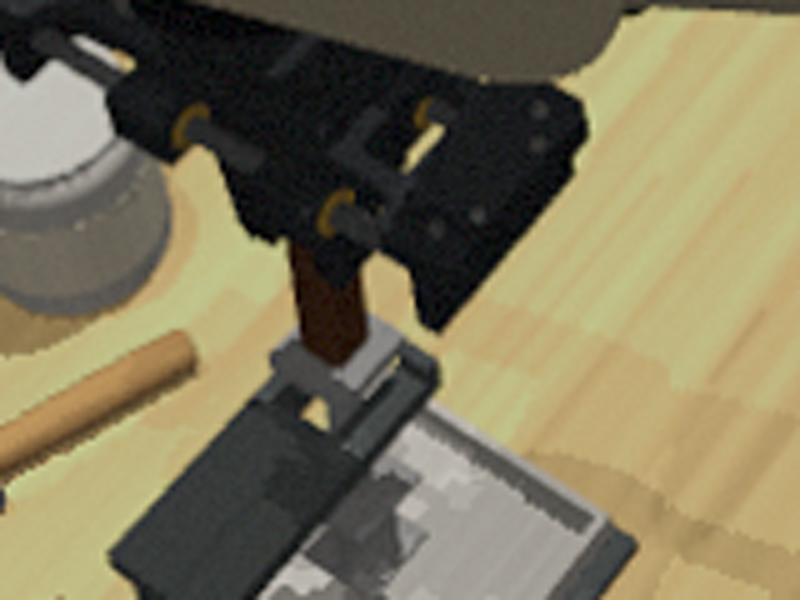

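View pics/w17.png

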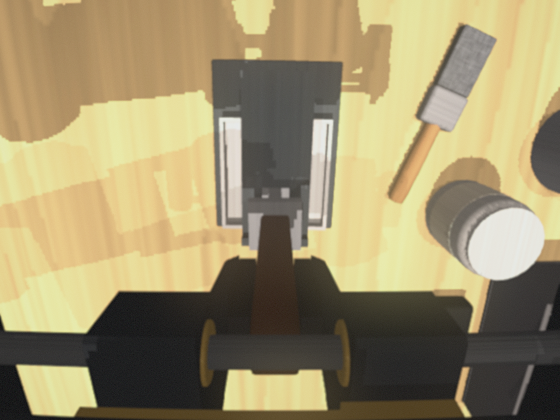

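```bash
cat > ov.py <<'E'
from h import *
import sys
def ov(name,cam,c,seat,box,out,m=None):
    I=np.load(f'pics/{name}.npz')['I'].copy();x0,y0,x1,y1=box;k=800/(x1-x0)
    J=cv2.resize(I[y0:y1,x0:x1],None,fx=k,fy=k,interpolation=cv2.INTER_CUBIC)
    def poly(P,col):
        q=proj(cam,P,m);q=((q-[x0,y0]+.5)*k).round().astype(int);cv2.polylines(J,[q.reshape(-1,1,2)],True,col,1)
    c=np.array(c);s=np.array(seat);sq=[(-1,-1),(1,-1),(1,1),(-1,1)]
    for z in (0,.008): poly([c+[a*.017,b*.017,z] for a,b in sq],(0,0,255))
    poly([c+[a*.009,b*.009,.008] for a,b in sq],(0,128,255))
    for sg in(-1,1):
        for (ya,yb,z) in[(-.029,-.023,.006),(-.023,.013,0)]:
            poly([s+[sg*.01,ya,z],s+[sg*.024,ya,z],s+[sg*.024,yb,z],s+[sg*.01,yb,z]],(0,255,0))
    cv2.imwrite(f'pics/{out}.png',J)
E
python3 - <<'E'
from ov import *
ov('s17','side',[.5412,.249,.1916],[.540,.249,.170],(190,290,270,350),'o17')
E
```

```text
(no output)
```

View pics/o17.png

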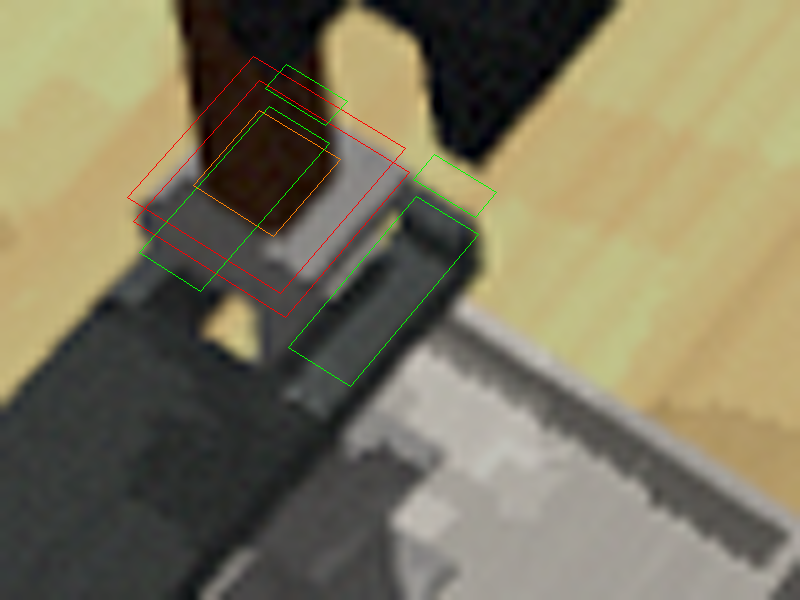

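Run:
```python
from ov import *
ov('s16','side',[.5402,.1472,.1917],[.540,.249,.170],(195,260,275,320),'o16')
```

```text
(no output)
```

View pics/o16.png

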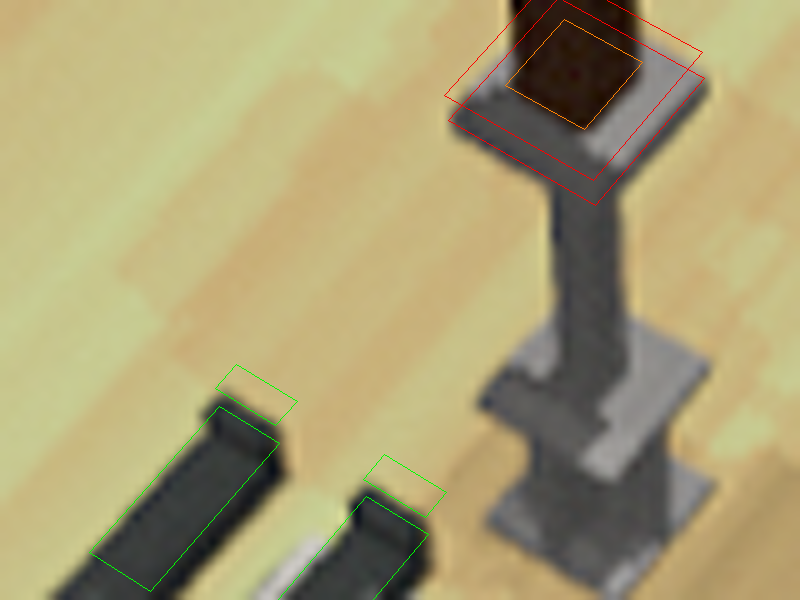

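Run:
```python
from ov import *
ov('s0' if 0 else 'side0','side',[.5402,.1472,.1917],[.540,.254,.170],(165,290,265,365),'o0')
ov('top0','top',[.5402,.1472,.1917],[.540,.252,.170],(130,195,210,255),'ot')
```

```text
(no output)
```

View pics/o0.png

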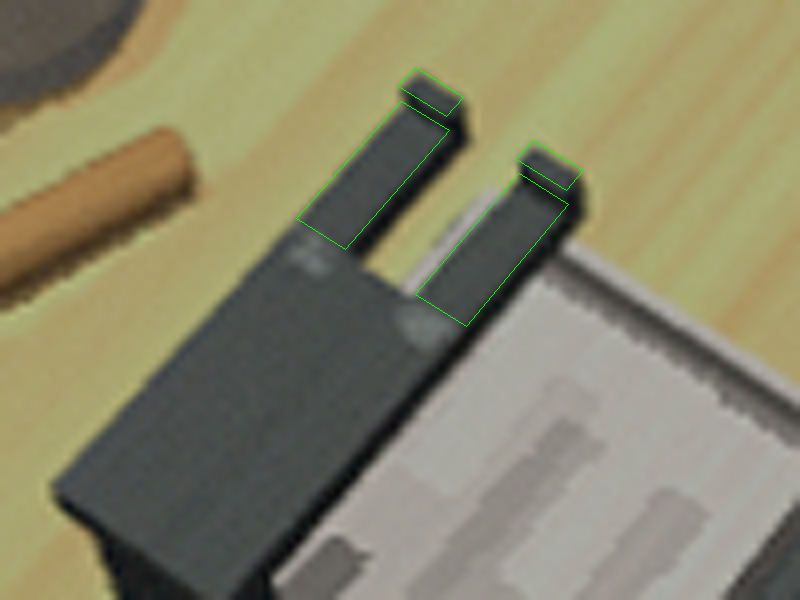

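View pics/ot.png

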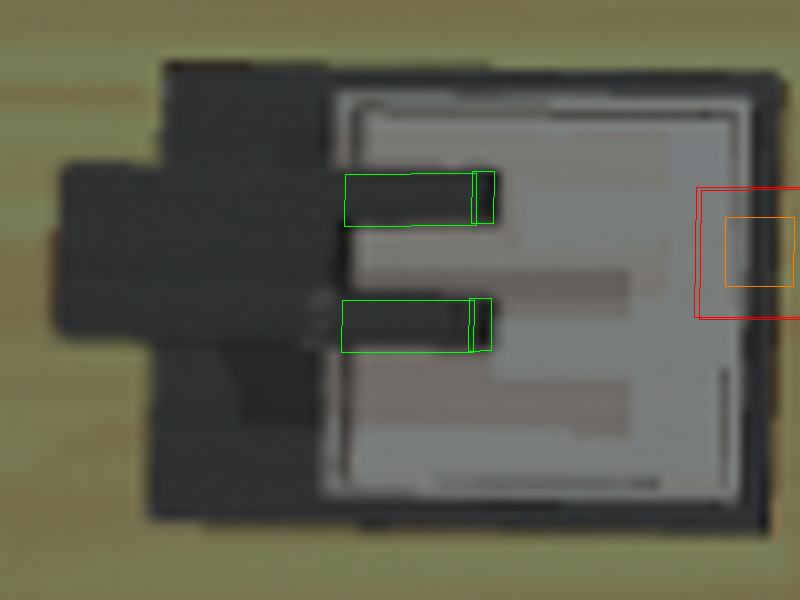

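move_arm([
  [0,2,0],
  [-0.5,4,0],
  [-0.5,4,-6],
  [-0.5,4,-11],
  [-0.5,4,-15],
  [-0.5,4,-17],
  [-0.5,4,-18],
  [-0.5,4,-18],
  [-0.5,4,-18],
], fingers=[12,12,12,12,12,12,12,12,12], twist=[0,0,0,0,0,0,0,0,0])

```text
time: 27.3
ee_pos: [0.541, 0.2521, 0.244]
tool_rot: [0.001, 0.708, 0.706, -0.001]
force: [-0.2, 0.1, -2.5]
gripper_width: 0.202
```

Run:
```python
from ov import *
s=pose();shot('side','s18')
p=s['ee_pos'];ov('s18','side',[p[0],p[1],p[2]-.07],[.5398,.253,.170],(180,285,260,345),'o18')
```

```text
t 27.3 tcp [0.541  0.2521 0.244 ] jawyaw -0.11 w 17.8 F [-0.2  0.1 -2.5] M [-0.1   0.06 -0.02] q [ 0.24  0.46  1.15 -0.    1.53  0.24]
```

View pics/o18.png

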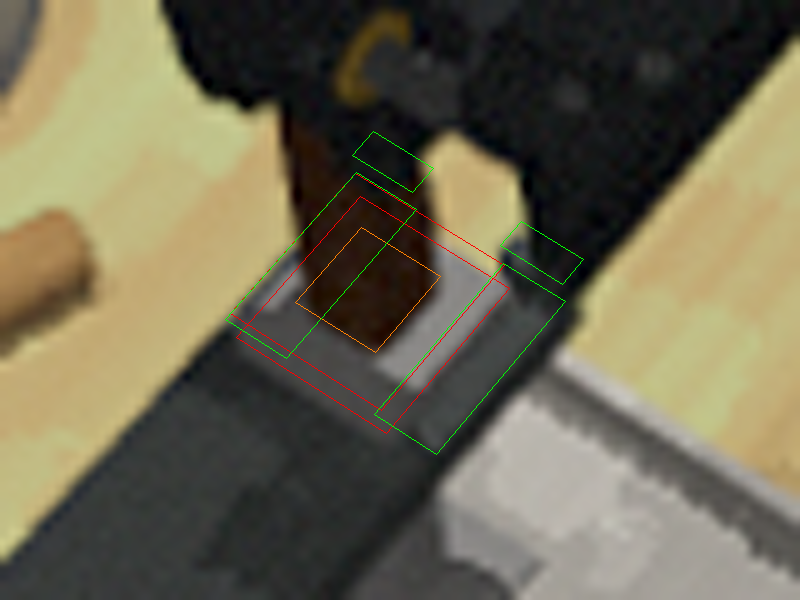

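Run:
```python
import numpy as np,cv2
I=np.load('pics/s18.npz')['I'][285:345,180:260].astype(float)
J=np.clip(255*(I/255)**.45,0,255).astype(np.uint8)
cv2.imwrite('pics/e18.png',cv2.resize(J,(800,600),interpolation=cv2.INTER_CUBIC))
```

```text
(no output)
```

View pics/e18.png

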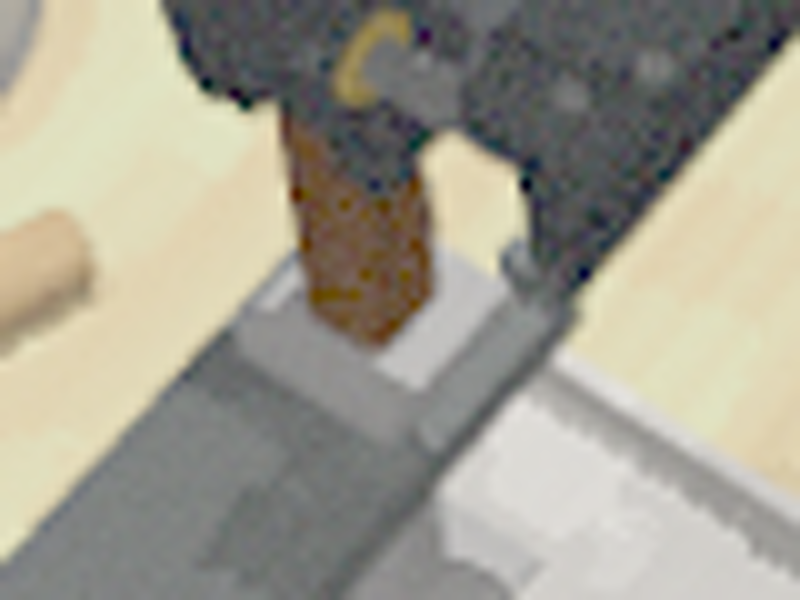

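move_arm([
  [-0.5,2,0],
  [-0.5,2,-1],
  [-0.5,2,-2],
  [-0.5,2,-3],
  [-0.5,2,-4],
  [-0.5,2,-4.5],
  [-0.5,2,-4.5],
], fingers=[12,12,12,12,12,12,12], twist=[0,0,0,0,0,0,0])

```text
time: 28.05
ee_pos: [0.5406, 0.2546, 0.2433]
tool_rot: [0.002, 0.708, 0.707, 0.002]
force: [-5.9, 0.1, 20.8]
gripper_width: 0.204
```

move_arm([
  [0,0,1],
  [0,0,1],
], fingers=[12,12], twist=[0,0])

```text
time: 28.25
ee_pos: [0.5407, 0.2547, 0.2449]
tool_rot: [0.003, 0.708, 0.707, 0.002]
force: [-0.8, 0.7, -2.3]
gripper_width: 0.203
```

Run:
```python
from h import *
s=pose();shot('side','s19');I,D,X=shot('wrist','w19')
f=lambda I:np.clip(255*(I.astype(float)/255)**.5,0,255).astype(np.uint8)
a=np.load('pics/s19.npz')['I'][285:345,180:260];b=I[150:270,210:350]
cv2.imwrite('pics/e19.png',cv2.hconcat([cv2.resize(f(a),(400,300),interpolation=cv2.INTER_CUBIC),cv2.resize(f(b),(400,343),interpolation=cv2.INTER_CUBIC)[:300]]))
```

```text
t 28.25 tcp [0.5407 0.2547 0.2449] jawyaw -0.08 w 17.9 F [-0.8  0.7 -2.3] M [-0.06  0.1   0.  ] q [ 0.24  0.46  1.15 -0.    1.52  0.24]
```

View pics/e19.png

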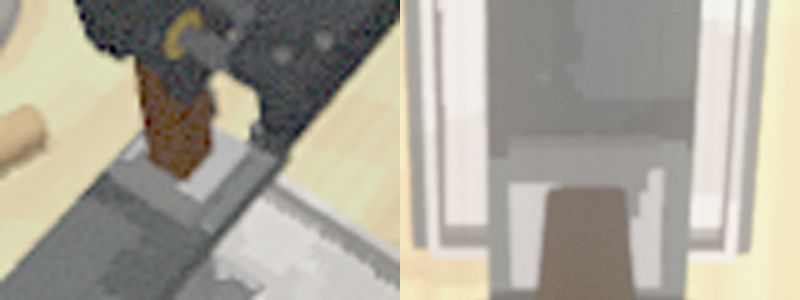

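move_arm([
  [0.5,0,-1],
  [0.5,0,-1],
  [0.5,0,-1],
  [0.5,0,-1],
  [0.5,0,-1],
  [0.5,0,-1],
  [0.5,0,-1],
  [0.5,0,-1],
  [0.5,0,-1],
  [0.5,0,-1],
  [0.5,0,-1],
  [0.5,0,-1],
  [0.5,0,-1],
  [0.5,0,-1],
], fingers=[12,12,12,12,19,20,21,23,26,30,36,44,44,44], twist=[0,0,0,0,0,0,0,0,0,0,0,0,0,0], squeeze=5)

```text
time: 29.75
ee_pos: [0.541, 0.2545, 0.2428]
tool_rot: [0.002, 0.708, 0.707, 0.001]
force: [-0.2, 0.4, 0.2]
gripper_width: 0.495
```

Run:
```python
from h import *
s=pose();shot('side','s20');I,D,X=shot('wrist','w20')
f=lambda I:np.clip(255*(I.astype(float)/255)**.5,0,255).astype(np.uint8)
a=np.load('pics/s20.npz')['I'][260:350,170:290];b=I
cv2.imwrite('pics/e20.png',cv2.hconcat([cv2.resize(f(a),(400,300),interpolation=cv2.INTER_CUBIC),cv2.resize(f(b),(400,300),interpolation=cv2.INTER_CUBIC)]))
```

```text
t 29.75 tcp [0.541  0.2545 0.2428] jawyaw -0.09 w 43.6 F [-0.2  0.4  0.2] M [-0.06  0.07 -0.05] q [ 0.24  0.46  1.15 -0.    1.52  0.24]
```

View pics/e20.png

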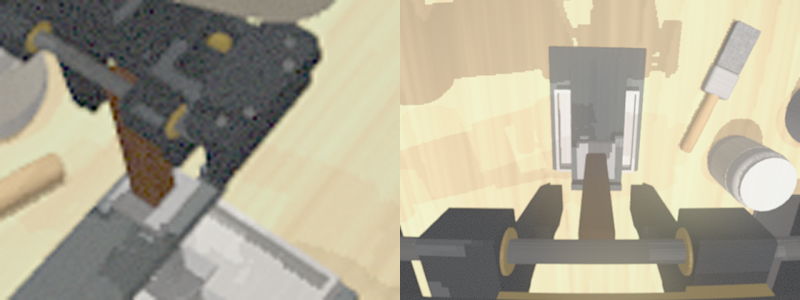

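move_arm([
  [0,0,0],
  [0,0,0],
  [0,0,0],
  [0,0,10],
  [0,0,30],
  [0,0,60],
  [0,0,100],
  [0,0,130],
  [0,-60,140],
  [0,-110,140],
  [0,-110,140],
], fingers=[60,70,70,70,70,70,70,70,70,70,70], twist=[0,0,0,0,0,0,0,0,0,0,0])

```text
time: 30.95
ee_pos: [0.5409, 0.141, 0.3842]
tool_rot: [0.003, 0.709, 0.705, 0.002]
force: [0.1, -0.6, 0.8]
gripper_width: 0.79
```

Run:
```python
from ov import *
rows('s21',150,220,310,340,'c21')
ov('s21','side',[.540,.2535,.170],[.540,.2535,.170],(170,275,260,342),'o21')
I,D,X=shot('top','t21');w,_,_=shot('wrist','w21')
for t in ['tin','jar','tape','block','cup','brush']:
    r=env.look_for('top',t); print(t,[(np.round(x['xyz'],3).tolist(),round(x['confidence'],2)) for x in r][:1])
```

```text
t 30.95 tcp [0.5409 0.141  0.3842] jawyaw -0.29 w 69.6 F [ 0.1 -0.6  0.8] M [-0.04  0.06  0.08] q [ 0.04  0.34  0.95 -0.    1.84  0.05]
277 208 208 [0.544 0.25  0.288]
281 203 214 [0.539 0.256 0.288]
285 202 215 [0.533 0.262 0.286]
289 203 216 [0.531 0.264 0.277]
293 204 217 [0.531 0.263 0.265]
297 205 218 [0.53  0.264 0.253]
301 206 219 [0.531 0.263 0.24 ]
305 208 220 [0.53  0.262 0.227]
309 209 221 [0.53  0.262 0.215]
313 209 227 [0.531 0.258 0.199]
317 206 230 [0.53  0.258 0.178]
321 205 227 [0.531 0.264 0.177]
325 209 223 [0.529 0.268 0.175]
329 215 220 [0.523 0.271 0.171]
337 222 229 [0.535 0.243 0.085]
341 219 233 [0.533 0.25  0.087]
345 215 230 [0.534 0.259 0.085]
349 216 233 [0.529 0.263 0.084]
353 215 234 [0.529 0.258 0.057]
357 216 231 [0.535 0.263 0.043]
361 222 228 [0.527 0.268 0.042]
tin [([0.756, 0.184, 0.098], 0.93)]
jar [([0.768, -0.103, 0.087], 0.6)]
tape [([0.732, -0.173, 0.024], 0.77)]
block [([0.772, 0.032, 0.028], 0.8)]
cup [([0.746, -0.297, 0.038], 0.64)]
brush [([0.772, 0.033, 0.031], 0.62)]
```

View pics/c21.png

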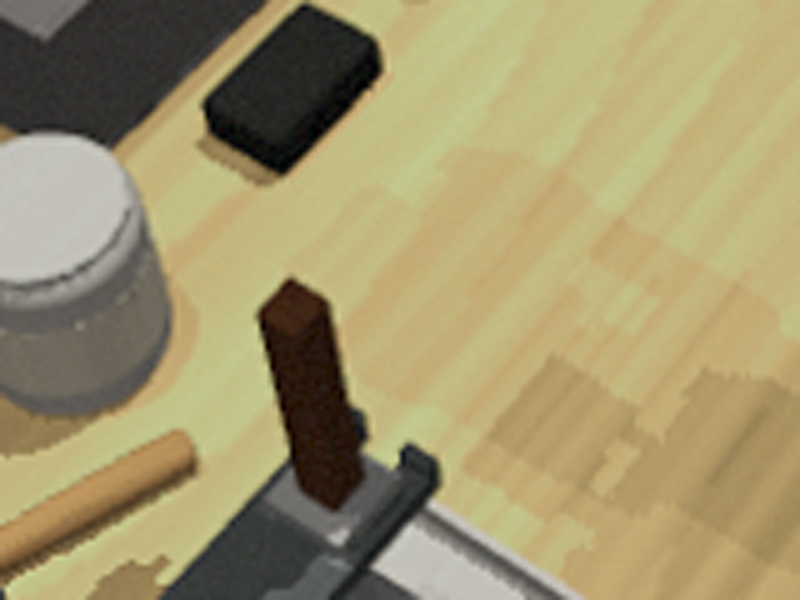

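View pics/o21.png

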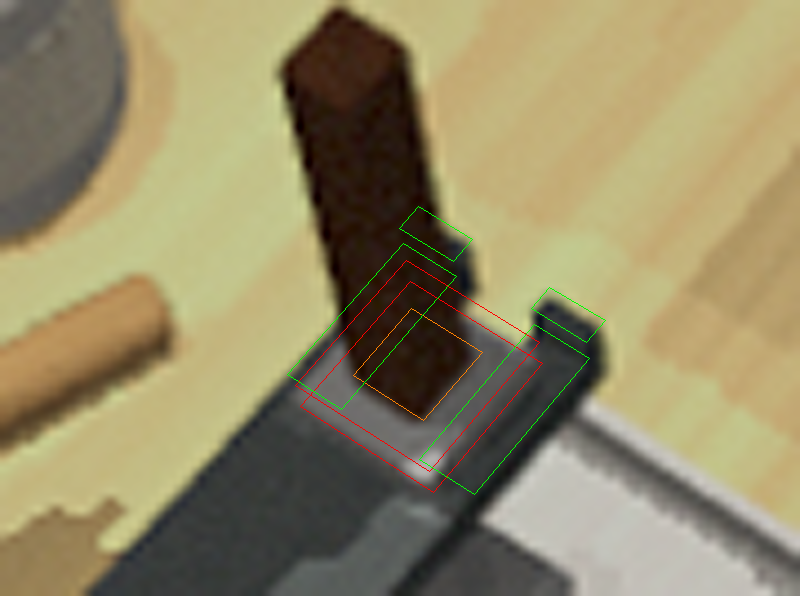

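View pics/w21.png

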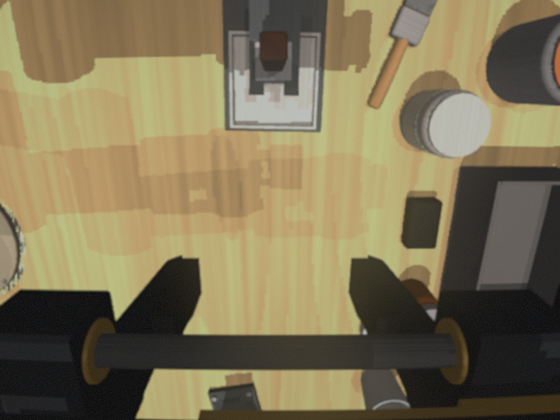

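Run:
```python
from h import *
pose();print(env.sign_off())
```

```text
t 31.45 tcp [0.5409 0.1454 0.3827] jawyaw -0.01 w 69.9 F [ 0.3 -0.5  0.2] M [-0.05  0.08 -0.01] q [ 0.05  0.34  0.95 -0.    1.84  0.05]
the job is handed in; nothing more can be done
None
```

The paddle is hanging upright in the drip stand's fork and has been let go. I handed the job in at 31.5 s, and the sign-off gives no verdict.

- **Rest:** I picked the paddle up by its handle and tilted it with its head on the bench. I laid it in the trough at about 45° and let go, and it slid down the trough by itself. In the pictures its axis was at 45° and its position was within a few mm of my estimate of home. I did not measure the gap to the end stop directly.
- **Stand:** I took the handle again from above and let the paddle swing upright in a light grip. I moved it into the fork from the open end and lowered the collar onto the prongs. My first attempt pressed on the fork with about 21 N, so I backed off and let go gently.
- **Last checks:**
  - The collar lies behind both raised tips, within 2–3 mm of the seat.
  - The handle's end is about 288 mm up (expected 290 mm), and the axis looks vertical.
  - The gripper was open and clear, and the force reading was near zero.
- **Bystanders:** The tin, jar, tape, block and cup are within 4 mm of where they started.

Two checks disagreed:
- **Brush:** In the last look the detector reported the block instead of the brush. By eye the brush appears not to have moved.
- **Fork position:** The top and side cameras differed by 2–5 mm along the slot. I placed the paddle by the side view, which had the finer detail.

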